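# Set a cylinder row to equal gaps with the gap gauge

## Task

Set the cylinder row on the profile rail to equal gaps with the gap gauge: stand the gauge on the rail between the first cylinder (bolted down at the end stop) and the second, its cut-away corner clearing the nip screw, push the second firmly up against it, then step the gauge into the next gap and push the third snugly up to it without shifting the second. Finally lift the gauge out and put it back, fully home, in the matching recess of its rest; leave the other things on the bench where they are.

Things in the scene. Friction and masses are not known exactly. Their poses are not given: they have to be found in the camera images.
- gauge_mid (a point): Loose gap gauge at its centre, 55 mm above its underside (110 mm tall, 0.42 kg, z up). Lower part: bright steel block 68 mm high, 60 mm along x, 40 mm along y (the gap it sets, between its flat y faces). One vertical corner (x -30 to -8, y +2 to +20 mm) is cut away over the full height: L-shaped from above, it fits one way round. Starts upright on the bench in front of the rail.
- gauge_grip (a point): Centre of the gauge's black grip, 90.5 mm above its underside, over the gauge's centre. The grip reaches from 71 to 110 mm above the underside, is 24 mm thick along the gauge's x and 32 mm along its y: pinch it across x from above.
- gauge_rebate (a point): Middle of the gauge's cut-away (rebated) corner, 34 mm above the underside. In use this corner faces the robot side of the rail (-x) and the cylinder being pushed (+y), so that it clears that saddle's nip screw.
- first (a point): First cylinder, fixed: point on the rail's top face (30 mm above the bench) under its centre. y runs along the rail from the end stop towards the free saddles, x across the rail away from the robot, z up. All three cylinders: body 52 x 52 mm from 22 to 84 mm above the rail top, rod end up to 128 mm, centred on a saddle 56 mm long along y (flanks 28 mm from the centre), 76 mm across, 22 mm high.
- rail_end (a point): Middle of the rail's top face at its free end, 350 mm along y from the first cylinder; axes as there. The rail is a silver aluminium profile 60 mm wide and 30 mm high, bolted down; the gauge stands on its top, centred across it.
- second (a point): Second cylinder: point at the rail's top face under its centre; axes as for the first. Its saddle slides along the rail's y only, with a drag of about 8 N plus 15 N per m/s, and stays where it is left. It starts 114 to 141 mm from the first along y; with the gauge tight between them it is 96 mm.
- second_screw (a point): Outer end of the nip screw head of the second saddle: 12 mm across, 9 mm out of the saddle's -y flank (which faces the first cylinder), 23 mm towards the robot from the rail's middle, 11 mm above the rail top.
- second_flank (a point): Middle of the plain flank (+y side, facing the third) of the second cylinder's body, 26 mm from its centre, 53 mm above the rail top: a place to push it towards the first.
- third (a point): Third cylinder, farthest from the end stop, built and sliding like the second: point at the rail's top face under its centre. It starts at least 96 mm beyond the second; with the gap right it is 96 mm from the second along y.
- third_screw (a point): Outer end of the nip screw head of the third saddle, like the second's; it faces the second cylinder.
- third_flank (a point): Middle of the plain +y flank of the third cylinder's body, 53 mm above the rail top: a place to push it towards the second.
- recess (a point): Floor of the recess in the gauge rest, 10 mm above the bench. The rest is a fixed dark block, 104 x 84 x 26 mm, to the left of the rail. The recess is 16 mm deep and has the gauge's L-shaped outline with 3 mm to spare all round; the gauge is home with its underside on this floor, its centre over this point and its x and y along this point's x and y.
- recess_corner (a point): Top face (26 mm above the bench) of the solid corner inside the rest's recess that fills the gauge's rebate: the gauge's cut-away corner goes here.
- spanner: Open-end spanner, 191 x 36 x 6 mm, lying on the bench; leave it alone.
- bottle: White oiler bottle with yellow spout, 152 mm tall, standing behind the rail; leave it alone.
- pot: White grease pot with red lid, 69 mm across, 54 mm tall, behind the rail; leave it alone.
- cap: Square machined end cap, 56 x 56 x 18 mm, lying beyond the rest; leave it alone.
- spare_cyl: A loose cylinder, 61 x 61 x 114 mm, standing beyond the left side of the rest; leave it alone.
- rod: Chromed piston rod, 148 mm long, 16 mm thick, lying behind the rail on the left; leave it alone.
There are look-alikes about, which are no part of the job. What is shaped like the part that bears gauge_mid but green is not meant.

How it is judged:
By the outcome, as a careful person would: the job done as asked, in the order asked, and still so for the second after the job is handed in, with the robot touching nothing.
It also fails if it takes over 72 s, if anything falls off the work surface, if the arm or the gripper's body presses on something with over 40 N, if the wrist force passes 120 N, or if a joint passes its speed limit or range.

## Robot

A 6-joint arm with a two-finger parallel gripper is mounted at the origin on a cart in front of the work surface, level with it; the furniture and walls round the work are solid. World frame = base frame: x ahead of the robot, y to its left, z up, the work surface at z = 0. Lengths are in m, angles in rad, forces in N, time in s.
With the tool pointing down it reaches from about 0.25 to 0.725 m from the base axis. Payload 4 kg.
Tool frame: the origin (TCP) lies midway between the tips of the shut fingers; the grasp point (between the pads) lies 19 mm behind it; y points along the fingers, x is the direction in which the jaws open and shut, and the axes are right-handed (so a half turn about y gives the same grasp; the last joint's range is limited). The gripper opens to 85 mm and grips with 20 to 120 N. Pads are 22 mm wide; open, the fingers measure 114 mm over their backs; the gripper's body (76 mm by 85 mm) begins 54 mm behind the grasp point. The pads swing forward as they close: fully open they stand 13 mm farther back than shut.
Start: joints at [1.348, 0.241, 0.005, 1.335, 0, 1.571], TCP at [0.11, 0.488, 0.231] pointing down, gripper open.
Joint ranges: [-2.72, 2.72], [-1.05, 1.87], [-1.09, 1.28], [-1.99, 2.15], [-1.42, 1.44], [-3.14, 3.14]. Speed limits (rad/s): [2.79, 2.79, 3.14, 3.14, 3.14, 3.14].

## Interface

Orientations are given as a unit quaternion [x, y, z, w].
In Python, from workcell import bot gives the robot as it stands. The module is installed in compiled form; this text tells all that it offers.
- The arm moves only by the shell command python3 -m inch 'ROWS'. ROWS is text: rows parted by semicolons, each of 7 numbers parted by spaces: the turn, a rotation vector about the tool's x, y, z in degrees, then the shift along the tool's x, y, z in mm, then the closure, from 0 (fully open) to 1 (shut). In form: ax ay az dx dy dz fingers; .... A call has 1 to 12 rows; each row shifts and turns the commanded pose from where the row before left it, along the tool's axes as they then stand; what a row does not reach is not made up. A row lasts 1/8 s, in which the tool goes at most 62.5 mm and 10.7 degrees, less where a joint would pass 70% of its speed; a pose out of reach is approached as far as the arm can. A call with a gripper value outside its range is refused whole. The fingers move at their own pace and stop on an object; the grip force is fixed at half the most. Time passes only in rows, so rows that do not move let the fingers close. It gives the time, the measured TCP pose, the force and the opening at its end, in the units of the state.
- bot.get_obs(): the state, without advancing time (a new reading comes with each control period).
- bot.camera(name): name is "scene" or "top" or "wrist"; returns a dict with "color" (480x640x3 uint8, blue, green, red), "fx", "fy", "cx", "cy" (pixels), "extrinsics" (4x4, takes a point from world to camera coordinates). Camera axes: x right, y up, looking along -z (the intrinsics and any distortion apply to the point x, -y, -z); pixel columns grow to the right and rows downward; lengths in m; the calibration is good to about 2 mm. The wrist camera is an equidistant fisheye: a pixel r from the principal point sees the ray r / f radians off the axis. A picture is of the moment at which its call begins. There is no depth.
- bot.job_done(): hands the job in, once; it reports no verdict.
Trained networks look in the newest picture that a camera, given by its name, has taken for a name from the list of things; names that differ only in an ending like _2 or _b are one class to them, and where a whole thing is asked for, a point or a joint stands for the part that bears it (a point fixed in the world has none). Each returns a list of dicts, best first, with "conf" (0 to 1); they miss things now and then, are a little off and sometimes report something else, mostly with a low value. They report only what shows in the picture. A call takes as long as a camera call. They do not tell look-alikes from the thing itself.
- bot.look_for(name, camera): "extent" ([left, top, right, bottom] in pixels, round what is visible of it).
- bot.cut_out(name, camera): "region" (480x640 bool, what is visible of it) and "extent" ([left, top, right, bottom] in pixels, round what is visible of it).
- bot.spot_point(name, camera): "point" ([column, row] in pixels: a listed point, or the origin of a listed thing).
The state is a dict: "clock": time; "joint_pos": joint angles; "joint_vel": joint speeds; "tau": joint torques, N m; "eef_pos": TCP position; "tool_rot": TCP orientation; "ft_force": force on the tool from outside, world axes, zero at the start; "ft_torque": the same for the moment, N m; "grip_width": finger opening in m.
Only numpy, scipy, OpenCV 4.12 (cv2) and the standard library are available. Lean on these libraries where they do the work, as an engineer would, in place of code of your own. Each camera call takes 0.05 s, during which the arm holds its last target.

## Working session

There is one attempt and no reset: what is moved stays moved. The work goes in short steps, Python scripts to look and compute and a shell command to move; the robot and the scene stay as the last step left them, time stands still between calls to the robot, and variables do not carry over. Pictures are saved under pics/ and viewed, and the job is handed in when it is done.

```bash
mkdir -p pics; ls; python3 - <<'E'
from workcell import bot
import cv2
o=bot.get_obs()
for k,v in o.items(): print(k,v)
for c in ["scene","top","wrist"]:
    d=bot.camera(c); cv2.imwrite(f"pics/{c}0.png",d["color"]); print(c,d["fx"],d["fy"],d["cx"],d["cy"],[k for k in d]); print(d["extrinsics"])
E
```

```text
pics
clock 0.0
joint_pos [1.34800823e+00 2.41420708e-01 3.73552616e-03 1.33519452e+00
 2.81732160e-06 1.57079341e+00]
joint_vel [-3.53912327e-04  2.20686010e-03  6.87999341e-04  5.96163300e-06
  4.03630662e-04 -9.16807740e-05]
tau [-1.11177935e-03 -3.72318578e+01  2.52406991e+01  1.70057552e-02
 -1.30142826e-04 -1.31085052e-06]
eef_pos [0.11033596 0.48703346 0.23041341]
tool_rot [ 0.55294095  0.44074357 -0.44189584 -0.55202308]
ft_force [0.45629315 0.42349269 0.35023744]
ft_torque [ 9.41420772e-03  3.17450038e-05 -9.81989040e-03]
grip_width 0.08520257272223176
scene 565.9269581038327 565.9269581038327 321.62124993589975 242.09709645262436 ['color', 'fx', 'fy', 'cx', 'cy', 'extrinsics']
[[ 0.68210742 -0.73105028  0.01717423 -0.27952573]
 [ 0.33656962  0.334714    0.88016329 -0.28545473]
 [-0.64919208 -0.59458559  0.47436022 -0.74380726]
 [ 0.          0.          0.          1.        ]]
top 588.2682803323161 588.2682803323161 323.9120085465691 248.34388677174923 ['color', 'fx', 'fy', 'cx', 'cy', 'extrinsics']
[[-0.01747556 -0.9997456  -0.01425944  0.16281192]
 [ 0.99410586 -0.01889962  0.10675367 -0.56625954]
 [-0.10699601 -0.01230981  0.99418324 -1.23889373]
 [ 0.          0.          0.          1.        ]]
wrist 371.64829954431775 371.64829954431775 315.1316368396469 236.5365388780392 ['color', 'fx', 'fy', 'cx', 'cy', 'extrinsics']
[[ 0.22050238  0.97538502 -0.0016626  -0.49856413]
 [-0.92801038  0.20926714 -0.30822719  0.04057687]
 [-0.30029225  0.06950774  0.95131133 -0.38042237]
 [ 0.          0.          0.          1.        ]]
```

View pics/scene0.png

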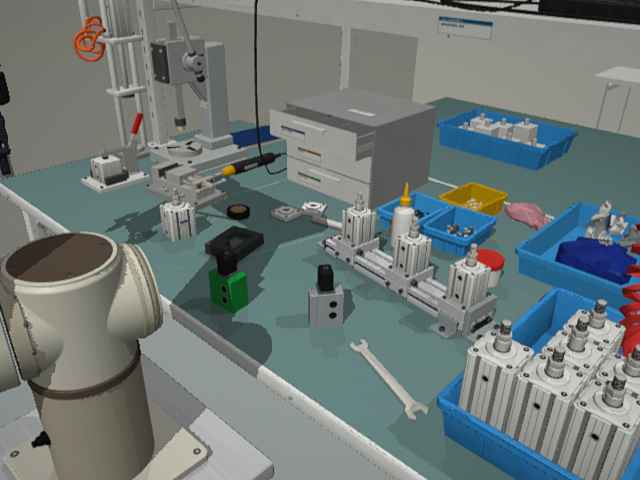

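View pics/top0.png

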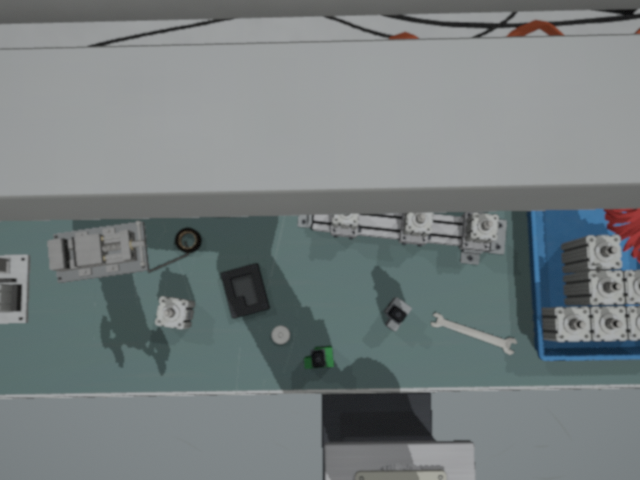

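View pics/wrist0.png

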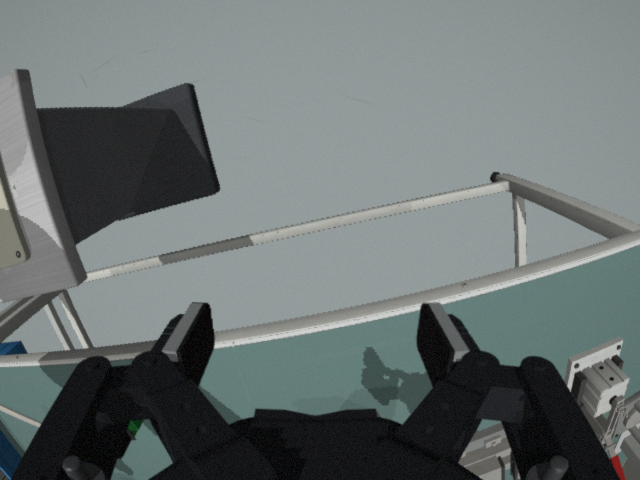

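```bash
cat > h.py <<'E'
import numpy as np, cv2
from scipy.spatial.transform import Rotation as R
from workcell import bot
def ray(d,p,fish=False):
    E=d["extrinsics"]; u=(p[0]-d["cx"])/d["fx"]; v=(p[1]-d["cy"])/d["fy"]
    if fish:
        th=np.hypot(u,v); s=np.sin(th)/max(th,1e-9); c=np.array([u*s,-v*s,-np.cos(th)])
    else: c=np.array([u,-v,-1.])
    Rm=E[:3,:3]; return -Rm.T@E[:3,3], Rm.T@c/np.linalg.norm(c)
def onz(d,p,z,fish=False):
    o,r=ray(d,p,fish); return o+r*(z-o[2])/r[2]
def tri(a,b):
    (o1,r1),(o2,r2)=a,b
    t=np.linalg.lstsq(np.stack([r1,-r2],1),o2-o1,rcond=None)[0]
    p,q=o1+t[0]*r1,o2+t[1]*r2; return (p+q)/2,np.linalg.norm(p-q)
def proj(d,P,fish=False):
    E=d["extrinsics"]; c=E[:3,:3]@np.asarray(P)+E[:3,3]; x,y,z=c[0],-c[1],-c[2]
    if fish:
        r=np.hypot(x,y); th=np.arctan2(r,z); return np.array([d["cx"]+d["fx"]*th*x/r,d["cy"]+d["fy"]*th*y/r])
    return np.array([d["cx"]+d["fx"]*x/z,d["cy"]+d["fy"]*y/z])
E
cat > m.py <<'E'
from h import *
Z=dict(gauge_mid=.055,gauge_grip=.0905,gauge_rebate=.034,first=.03,rail_end=.03,second=.03,third=.03,second_screw=.041,third_screw=.041,second_flank=.083,third_flank=.083,recess=.01,recess_corner=.026)
ds={c:bot.camera(c) for c in("scene","top")}
for n,z in Z.items():
    for c in ds:
        for k in bot.spot_point(n,c)[:3]:
            if k["conf"]>.15: print(n,c,round(k["conf"],2),np.round(k["point"],1),np.round(onz(ds[c],k["point"],z)*1000,1))
E
python3 m.py
```

```text
gauge_mid scene 0.89 [326.2 291.2] [433.1  11.9  55. ]
gauge_mid scene 0.78 [228.3 280.3] [334.4 163.8  55. ]
gauge_mid top 0.87 [318.4 360.2] [333.2 167.7  55. ]
gauge_mid top 0.68 [397.2 310. ] [434.    1.1  55. ]
gauge_grip scene 0.73 [225.5 262.3] [335.1 169.2  90.5]
gauge_grip scene 0.66 [324.9 279.2] [418.8   2.8  90.5]
gauge_grip top 0.87 [315.4 359.7] [337.1 172.9  90.5]
gauge_grip top 0.68 [400.6 313.2] [427.4  -1.7  90.5]
gauge_rebate scene 0.77 [226. 283.] [345.5 186.5  34. ]
gauge_rebate scene 0.64 [310.8 301.6] [412.7  30.   34. ]
gauge_rebate scene 0.42 [402.4 248.9] [688.6  28.3  34. ]
gauge_rebate top 0.73 [384.4 317.9] [417.8  26.5  34. ]
gauge_rebate top 0.55 [307.4 349.7] [353.8 191.1  34. ]
first scene 0.77 [461.  307.4] [ 592.  -170.4   30. ]
first top 0.69 [472.  229.4] [ 604.4 -168.3   30. ]
rail_end scene 0.61 [333.9 231.4] [652.4 189.5  30. ]
rail_end scene 0.45 [286.7 214.4] [638.8 327.4  30. ]
rail_end top 0.55 [313.8 218.6] [634.7 173.3  30. ]
second scene 0.9 [409.4 275.5] [616.5 -40.9  30. ]
second scene 0.48 [340.1 226.8] [679.3 194.7  30. ]
second top 
[... 547 characters left out ...]
e 0.29 [309.  302.5] [356.9 -19.2  83. ]
second_flank top 0.87 [405.9 222.2] [615.  -19.4  83. ]
third_flank scene 0.87 [348.9 220.6] [634.2 132.5  83. ]
third_flank top 0.81 [330.1 211.3] [641.  137.6  83. ]
third_flank top 0.64 [396.3 311. ] [432.    6.1  83. ]
recess scene 0.61 [235.8 245.3] [479.7 323.2  10. ]
recess scene 0.43 [326.1 294.6] [475.5  49.8  10. ]
recess scene 0.39 [341.3 226.6] [712.4 219.2  10. ]
recess top 0.96 [245.6 291.4] [480.2 325.3  10. ]
recess_corner scene 0.62 [223.1 239.9] [457.9 338.3  26. ]
recess_corner scene 0.31 [314.7 301.4] [426.6  33.5  26. ]
recess_corner top 0.7 [332.2 212.6] [647.8 133.1  26. ]
recess_corner top 0.58 [237.5 301.1] [459.1 340.5  26. ]
```

```bash
python3 - <<'E'
import cv2
a=cv2.imread("pics/top0.png"); s=cv2.imread("pics/scene0.png")
cv2.imwrite("pics/topc1.png",cv2.resize(a[200:380,210:530],None,fx=2.5,fy=2.5,interpolation=2))
cv2.imwrite("pics/scenec1.png",cv2.resize(s[170:350,200:520],None,fx=2.5,fy=2.5,interpolation=2))
E
```

```text
(no output)
```

View pics/topc1.png

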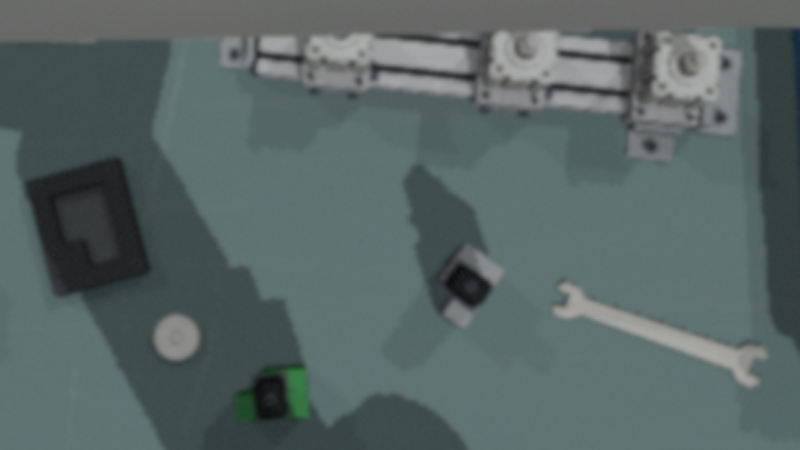

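View pics/scenec1.png

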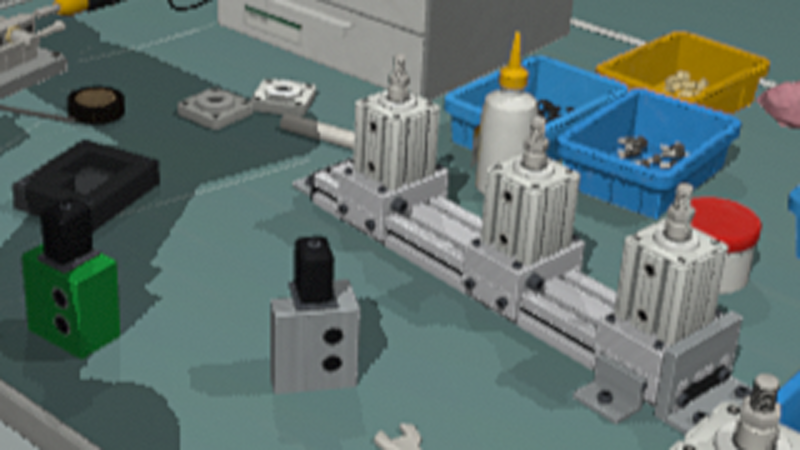

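```bash
cat > fit.py <<'E'
from h import *
from scipy.optimize import least_squares
ds={c:bot.camera(c) for c in("scene","top")}
print({c:np.round(-ds[c]["extrinsics"][:3,:3].T@ds[c]["extrinsics"][:3,3],3) for c in ds})
def model(p):
    x,y,a,s2,s3=p; M=lambda s,l,h:(x+np.cos(a)*l-np.sin(a)*s, y+np.sin(a)*l+np.cos(a)*s,.03+h)
    return dict(first=M(0,0,0),rail_end=M(.35,0,0),second=M(s2,0,0),third=M(s3,0,0),second_screw=M(s2-.037,-.023,.011),third_screw=M(s3-.037,-.023,.011),second_flank=M(s2+.026,0,.053),third_flank=M(s3+.026,0,.053))
p0=[.6,-.17,-.12,.127,.275]
obs=[]
for n,P in model(p0).items():
    for c in ds:
        q=proj(ds[c],P); L=[k for k in bot.spot_point(n,c) if np.linalg.norm(k["point"]-q)<25]
        if L: obs.append((n,c,np.array(min(L,key=lambda k:np.linalg.norm(k["point"]-q))["point"])))
f=lambda p:np.concatenate([proj(ds[c],model(p)[n])-q for n,c,q in obs])
r=least_squares(f,p0,loss="soft_l1",f_scale=1.5,x_scale=[.01,.01,.05,.01,.01])
print(r.x,np.degrees(r.x[2]))
for (n,c,q),e in zip(obs,f(r.x).reshape(-1,2)): print(n,c,np.round(e,1))
x,y,a,s2,s3=r.x
M=lambda s,l,h:(x+np.cos(a)*l-np.sin(a)*s, y+np.sin(a)*l+np.cos(a)*s,.03+h)
for c in ds:
    k=3; im=cv2.resize(ds[c]["color"],None,fx=k,fy=k,interpolation=cv2.INTER_CUBIC)
    def seg(A,B,col=(0,0,255)):
        a_,b_=[tuple(np.int32(proj(ds[c],P)*k+k/2)) for P in(A,B)]; cv2.line(im,a_,b_,col,1)
    for l in(-.03,.03): seg(M(-.02,l,0),M(.35,l,0))
    seg(M(.35,-.03,0),M(.35,.03,0))
    for s in(0,s2,s3):
        for z in(.022,.084):
            h,w=(.028,.038) if z<.03 else (.026,.026)
            Q=[(s-h,-w),(s+h,-w),(s+h,w),(s-h,w)]
            for i in range(4): seg(M(*Q[i],z),M(*Q[(i+1)%4],z),(0,200,0))
    u=np.mean([proj(ds[c],M(.13,0,0))],0)*k
    x0,y0=np.int32(u-[400,250]); x0=max(0,x0); y0=max(0,y0)
    cv2.imwrite(f"pics/fit_{c}.png",im[y0:y0+560,x0:x0+800])
# shelf: lower edge top row212 at col 320
o,rr=ray(ds["top"],(320,214))
for z in(.3,.4,.5,.6,.7,.8,.9,1.0):
    P=o+rr*(z-o[2])/rr[2]; print("shelf?",np.round(P,3),np.round(proj(ds["scene"],P)))
E
python3 fit.py
```

```text
{'scene': array([-0.196, -0.551,  0.609]), 'top': array([0.433, 0.137, 1.294])}
[ 0.59339899 -0.17029803 -0.14359661  0.12825738  0.27993271] -8.227479962009376
first scene [ 1.6 -0.7]
first top [3.2 3.1]
rail_end scene [-0.8 -3.4]
rail_end top [-1.8 -1.8]
second scene [0.1 0.4]
second top [0.3 0.8]
third top [-2.3  3.3]
second_screw scene [1.8 0.6]
second_screw top [-0.4  0.6]
third_screw scene [ 1.1 -0.9]
third_screw top [-0.8 -1.4]
second_flank scene [-0.3  0.1]
second_flank top [-2.2 -1. ]
third_flank scene [0.  0.2]
third_flank top [2.5 1.8]
shelf? [0.599 0.155 0.3  ] [333. 121.]
shelf? [0.583 0.153 0.4  ] [329.  68.]
shelf? [0.566 0.151 0.5  ] [324.  10.]
shelf? [0.549 0.149 0.6  ] [319. -57.]
shelf? [0.533 0.148 0.7  ] [ 314. -132.]
shelf? [0.516 0.146 0.8  ] [ 307. -220.]
shelf? [0.499 0.144 0.9  ] [ 299. -321.]
shelf? [0.482 0.142 1.   ] [ 290. -440.]
```

```bash
python3 - <<'E'
from h import *
ds={c:bot.camera(c) for c in("scene","top")}
for p in[(100,217),(320,213),(500,210),(620,208)]:
    for z in(.48,.5,.52): print(p,z,np.round(onz(ds["top"],p,z),3),np.round(proj(ds["scene"],onz(ds["top"],p,z))))
cv2.imwrite("pics/sc_top.png",cv2.resize(ds["scene"]["color"][:120,:],None,fx=1.25,fy=1.25))
E
```

```text
(100, 217) 0.48 [0.571 0.461 0.48 ] [215.   6.]
(100, 217) 0.5 [0.568 0.453 0.5  ] [215.  -4.]
(100, 217) 0.52 [0.564 0.446 0.52 ] [216. -14.]
(320, 213) 0.48 [0.571 0.152 0.48 ] [326.  22.]
(320, 213) 0.5 [0.567 0.151 0.5  ] [325.  10.]
(320, 213) 0.52 [0.564 0.151 0.52 ] [324.  -3.]
(500, 210) 0.48 [ 0.57 -0.1   0.48] [452.  40.]
(500, 210) 0.5 [ 0.567 -0.094  0.5  ] [449.  25.]
(500, 210) 0.52 [ 0.563 -0.088  0.52 ] [446.  10.]
(620, 208) 0.48 [ 0.57  -0.266  0.48 ] [564.  56.]
(620, 208) 0.5 [ 0.566 -0.257  0.5  ] [559.  39.]
(620, 208) 0.52 [ 0.563 -0.247  0.52 ] [554.  21.]
```

View pics/sc_top.png

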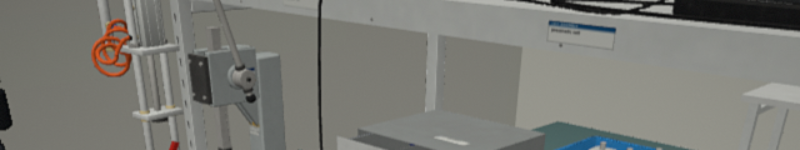

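View pics/fit_top.png

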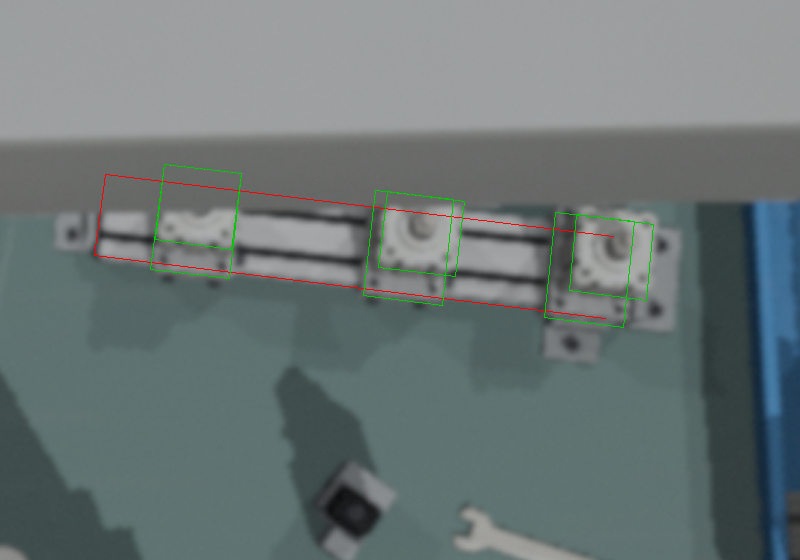

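View pics/fit_scene.png

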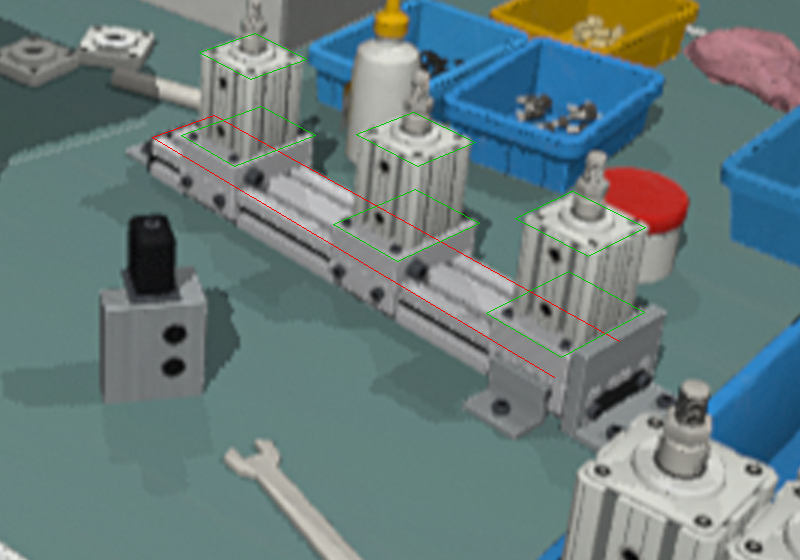

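```bash
cat > st.py <<'E'
from h import *
o=bot.get_obs(); Rm=R.from_quat(o["tool_rot"]).as_matrix()
print("t",round(o["clock"],2),"tcp",np.round(o["eef_pos"]*1000,1),"yaw_x",round(np.degrees(np.arctan2(Rm[1,0],Rm[0,0])),1),"yaw_z",round(np.degrees(np.arctan2(Rm[1,2],Rm[0,2])),1),"tiltydown",np.round(Rm[:,1],3),"F",np.round(o["ft_force"],1),"w",round(o["grip_width"]*1000,1),"q",np.round(o["joint_pos"],2))
import sys
def go(x,y,z=None,yawx=None):
    d=np.array([x-o["eef_pos"][0],y-o["eef_pos"][1],0 if z is None else z-o["eef_pos"][2]])*1000
    print("shift tool(mm) at present orientation",np.round(Rm.T@d,1))
a=[float(v) for v in sys.argv[1:]]
if a: go(*[v/1000 for v in a[:3]])
E
python3 st.py 433 5 200
python3 - <<'E'
import sys; sys.path.insert(0,'.')
from h import *
ds={c:bot.camera(c) for c in("scene","top")}
for n in("gauge_mid","gauge_grip"):
    P={}
    for c,q in(("scene",(325,290)),("top",(397,312))):
        L=[k["point"] for k in bot.spot_point(n,c) if np.hypot(*(np.array(k["point"])-q))<25]
        P[c]=ray(ds[c],L[0])
    print(n,tri(P["scene"],P["top"]))
E
```

```text
t 2.55 tcp [110.5 487.6 231.3] yaw_x 77.2 yaw_z 167.2 tiltydown [ 0.  0. -1.] F [-0.2  1.1  0.6] w 85.6 q [ 1.35  0.24  0.01  1.34 -0.    1.57]
shift tool(mm) at present orientation [-399.4   31.3 -421.2]
gauge_mid (array([0.42766773, 0.0060896 , 0.06083897]), np.float64(0.000668267767938881))
gauge_grip (array([0.43236149, 0.00686995, 0.08676275]), np.float64(0.004609512083878544))
```

```bash
python3 -m inch '0 0 0 -36 0 -38 0;0 0 0 -36 0 -38 0;0 0 0 -36 0 -38 0;0 0 0 -36 0 -38 0;0 0 0 -36 0 -38 0;0 0 0 -36 0 -38 0;0 0 0 -36 0 -38 0;0 0 0 -36 0 -38 0;0 0 0 -36 0 -38 0;0 0 0 -36 0 -38 0;0 0 0 -36 0 -38 0;0 0 0 0 0 0 0' && python3 -m inch '0 -10 0 0 3 0 0;0 -10 0 0 3 0 0;0 -10 0 0 3 0 0;0 -10 0 0 3 0 0;0 -10 0 0 3 0 0;0 -10 0 0 3 0 0;0 -6 0 0 3 0 0;0 0 0 0 0 0 0'; python3 st.py 431 6 200; python3 - <<'E'
from h import *
d=bot.camera("wrist"); cv2.imwrite("pics/w1.png",d["color"])
E
```

```text
clock: 4.35
eef_pos: [0.4322, 0.0064, 0.2311]
tool_rot: [0.554, 0.44, -0.44, -0.554]
ft_force: [-0.1, 0.2, 0.5]
grip_width: 0.0853
clock: 5.35
eef_pos: [0.43, 0.0099, 0.2102]
tool_rot: [0.223, 0.671, -0.671, -0.223]
ft_force: [-0.5, -0.1, -0.3]
grip_width: 0.0856
t 5.35 tcp [430.    9.9 210.2] yaw_x 143.2 yaw_z -126.8 tiltydown [-0.001  0.    -1.   ] F [-0.5 -0.1 -0.3] w 85.6 q [ 0.02  0.11 -0.21  1.25  0.   -0.91]
shift tool(mm) at present orientation [-3.2 10.2  2.5]
```

View pics/w1.png

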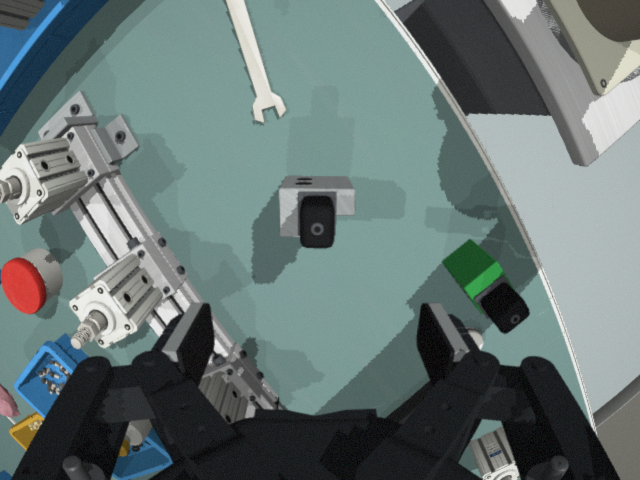

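```bash
python3 - <<'E'
import cv2
a=cv2.imread("pics/w1.png")
cv2.imwrite("pics/w1c.png",cv2.resize(a[160:270,260:380],None,fx=5,fy=5,interpolation=2))
E
```

```text
(no output)
```

View pics/w1c.png

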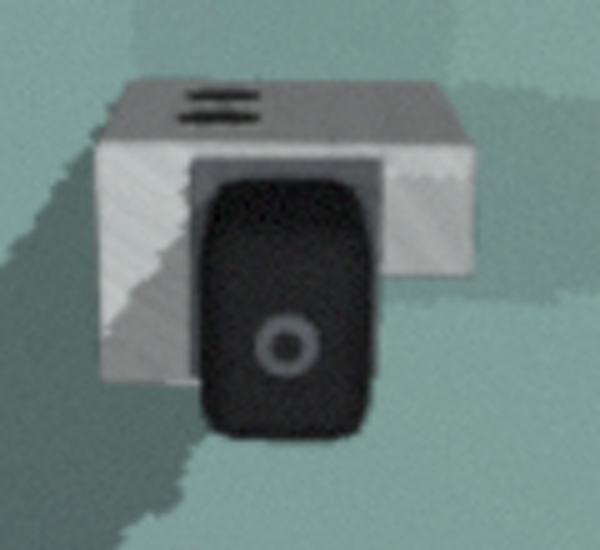

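```bash
python3 - <<'E'
from h import *
d=bot.camera("wrist")
P=lambda u,v,z:onz(d,(260+u/5-.4,160+v/5-.4),z,True)
fl,fr,lb,rn=P(98,142,.068),P(474,143,.068),P(100,380,.068),P(470,272,.068)
for p in(fl,fr,lb,rn): print(np.round(p*1000,1))
print("len",np.linalg.norm(fl-fr),np.linalg.norm(fl-lb),np.linalg.norm(fr-rn))
v=fl-fr; print("yaw",np.degrees(np.arctan2(v[1],v[0])), "lb",np.degrees(np.arctan2(*(lb-fl)[:2][::-1]))-90)
print("centre",np.round((fr+lb)/2*1000,1)); print("grip",P(287,346,.110))
E
python3 st.py
```

```text
[436.8 -28.7  68. ]
[389.8   6.6  68. ]
[460.7   2.2  68. ]
[402.4  23.3  68. ]
len 0.05876743177128934 0.03906619955324286 0.020876632638453713
yaw -36.91783313095845 lb -37.780329898337904
centre [425.3   4.4  68. ]
grip [0.42569849 0.00545677 0.11      ]
t 5.45 tcp [430.3   9.6 210.4] yaw_x 143.2 yaw_z -126.8 tiltydown [-0.  0. -1.] F [ 0.  -0.3  0.1] w 85.1 q [ 0.02  0.11 -0.21  1.25  0.   -0.91]
```

```bash
python3 st.py 425.5 5 71
```

```text
t 5.45 tcp [430.3   9.6 210.4] yaw_x 143.2 yaw_z -126.8 tiltydown [-0.  0. -1.] F [ 0.  -0.3  0.1] w 85.1 q [ 0.02  0.11 -0.21  1.25  0.   -0.91]
shift tool(mm) at present orientation [  1.1 139.4   6.6]
```

```bash
python3 -m inch '0 0.4 0 1 20 6.6 0;0 0 0 0 45 0 0;0 0 0 0 45 0 0;0 0 0 0 29 0 0;0 0 0 0 0 0 0' && python3 -m inch '0 0 0 0 0 0 1;0 0 0 0 0 0 1;0 0 0 0 0 0 1;0 0 0 0 0 0 1;0 0 0 0 0 0 1;0 0 0 0 0 0 1;0 0 0 0 0 0 1'; python3 st.py
```

```text
clock: 6.08
eef_pos: [0.4237, 0.0045, 0.0697]
tool_rot: [-0.224, -0.67, 0.671, 0.227]
ft_force: [0.2, -0.0, 0.5]
grip_width: 0.0853
clock: 6.95
eef_pos: [0.4265, 0.0045, 0.0721]
tool_rot: [0.226, 0.67, -0.67, -0.225]
ft_force: [-1.5, 1.4, 5.0]
grip_width: 0.0231
t 6.95 tcp [426.5   4.5  72.1] yaw_x 142.8 yaw_z -127.2 tiltydown [ 0.001  0.    -1.   ] F [-1.5  1.4  5. ] w 23.1 q [ 0.01  0.24 -0.45  0.88  0.   -0.91]
```

```bash
python3 -m inch '0 0 0 0 -20 0 1;0 0 0 0 -40 0 1;0 -9.7 0 0 0 0 1;0 -9.7 0 0 0 0 1;0 -9.7 0 0 0 0 1;0 0 0 0 0 0 1'; python3 st.py 493 -93
```

```text
clock: 7.7
eef_pos: [0.4248, 0.0043, 0.1304]
tool_rot: [-0.05, -0.705, 0.705, 0.051]
ft_force: [-0.6, -0.2, -5.3]
grip_width: 0.0233
t 7.7 tcp [424.8   4.3 130.4] yaw_x 171.8 yaw_z -98.2 tiltydown [-0.003 -0.    -1.   ] F [-0.6 -0.2 -5.3] w 23.3 q [ 0.01  0.17 -0.36  1.04 -0.   -1.42]
shift tool(mm) at present orientation [-81.3  -0.2  86.6]
```

```bash
python3 -m inch '0 0 0 -30 0 30 1;0 0 0 -30 0 30 1;0 0 0 -21 0 27 1;0 0 0 0 0 0 1'; python3 st.py; python3 - <<'E'
from h import *
d=bot.camera("wrist"); cv2.imwrite("pics/w2.png",d["color"]); np.save("w2E.npy",d["extrinsics"])
E
```

```text
clock: 8.2
eef_pos: [0.4947, -0.0951, 0.1305]
tool_rot: [-0.052, -0.705, 0.705, 0.052]
ft_force: [0.2, 1.1, -5.5]
grip_width: 0.0232
t 8.2 tcp [494.7 -95.1 130.5] yaw_x 171.6 yaw_z -98.4 tiltydown [-0. -0. -1.] F [ 0.2  1.1 -5.5] w 23.2 q [-0.19  0.32 -0.17  1.09 -0.   -1.61]
```

View pics/w2.png

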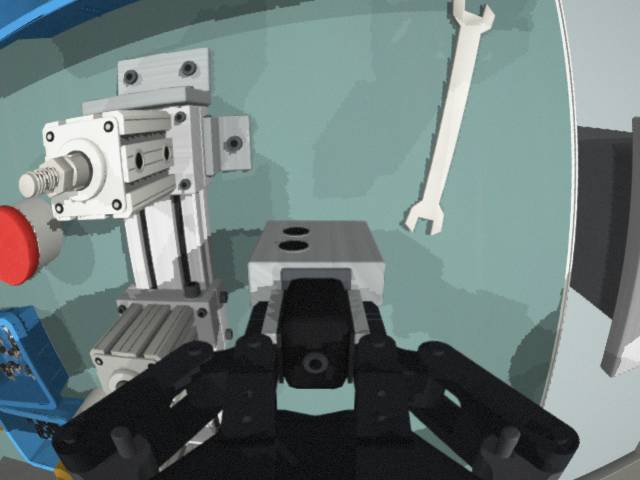

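```bash
python3 - <<'E'
import cv2
a=cv2.imread("pics/w2.png")
cv2.imwrite("pics/w2c.png",cv2.resize(a[90:350,80:280],None,fx=3,fy=3,interpolation=2)[:780])
E
```

```text
(no output)
```

View pics/w2c.png

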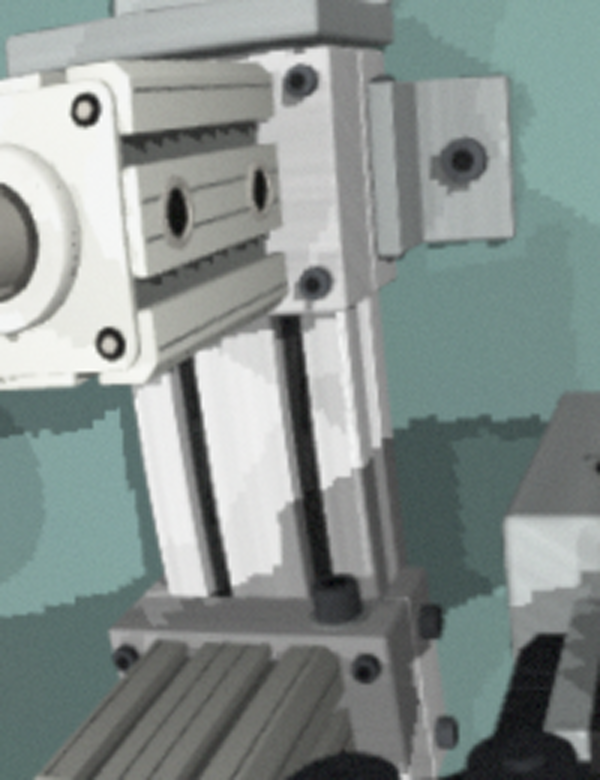

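```bash
python3 - <<'E'
from h import *
d=bot.camera("wrist")
P=lambda u,v,z:onz(d,(80+u/3-.33,90+v/3-.33),z,True)*1000
def line(n,a,b,z):
    A,B=P(*a,z),P(*b,z); v=B-A; print(n,np.round(A[:2],1),np.round(B[:2],1),"len",round(np.hypot(*v[:2]),1),"ang",round(np.degrees(np.arctan2(v[1],v[0])),1))
line("sec -y edge",(388,634),(112,632),.052)
line("first +y edge",(340,312),(288,318),.052)
line("first -x edge",(330,48),(340,312),.052)
line("rail far edge",(137,398),(168,592),.03)
line("rail slot",(189,360),(224,592),.03)
line("rail slot2",(297,318),(325,580),.03)
line("rail near?",(352,310),(385,590),.03)
line("screwhead",(337,580),(337,580),.041)
E
```

```text
sec -y edge [571.5 -65.9] [645.9 -73.4] len 74.7 ang -5.8
first +y edge [ 564.1 -140.7] [ 576.1 -141.4] len 12.0 ang -3.6
first -x edge [ 555.4 -195. ] [ 564.1 -140.7] len 55.0 ang 81.0
rail far edge [ 631.5 -125.9] [639.5 -73.5] len 53.0 ang 81.3
rail slot [ 614.  -132.8] [622.6 -71.8] len 61.6 ang 81.9
rail slot2 [ 583.1 -137.9] [593.1 -72. ] len 66.7 ang 81.4
rail near? [ 569.2 -137.4] [577.9 -67.4] len 70.6 ang 82.9
screwhead [585.  -76.2] [585.  -76.2] len 0.0 ang 0.0
```

```bash
python3 st.py 603 -109
```

```text
t 8.3 tcp [492.9 -93.1 130.3] yaw_x 171.8 yaw_z -98.2 tiltydown [-0.003  0.001 -1.   ] F [ 0.1  0.6 -5.3] w 23.2 q [-0.19  0.31 -0.17  1.09  0.   -1.61]
shift tool(mm) at present orientation [-111.2   -0.3   -0. ]
```

```bash
python3 -m inch '0 0 0 -30 0 0 1;0 0 0 -40 0 0 1;0 0 0 -40 0 0 1;0 0 0 0 0 0 1;0 0 0 0 0 0 1'; python3 st.py 603 -109; python3 - <<'E'
from h import *
d=bot.camera("wrist"); cv2.imwrite("pics/w3.png",d["color"])
d=bot.camera("scene"); cv2.imwrite("pics/s3.png",cv2.resize(d["color"][170:370,280:520],None,fx=3,fy=3,interpolation=2))
E
```

```text
clock: 8.93
eef_pos: [0.6013, -0.1075, 0.1302]
tool_rot: [0.048, 0.706, -0.705, -0.051]
ft_force: [0.8, -0.6, -5.5]
grip_width: 0.0237
t 8.93 tcp [ 601.3 -107.5  130.2] yaw_x 172.0 yaw_z -98.0 tiltydown [-0.003  0.001 -1.   ] F [ 0.8 -0.6 -5.5] w 23.7 q [-0.18  0.52  0.15  1.2   0.   -1.61]
shift tool(mm) at present orientation [-1.9 -0.   1.3]
```

View pics/w3.png

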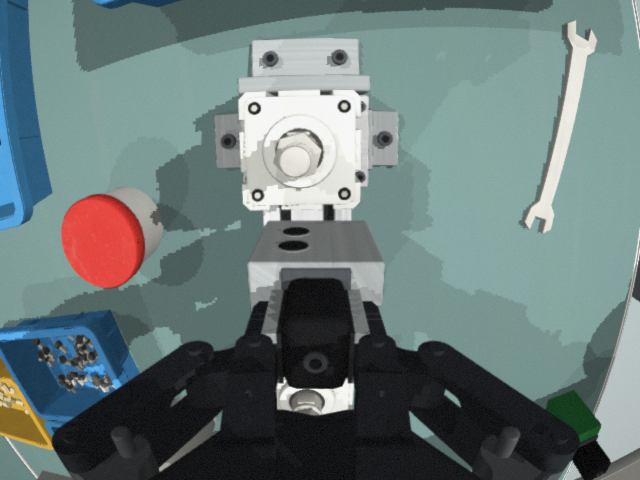

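View pics/s3.png

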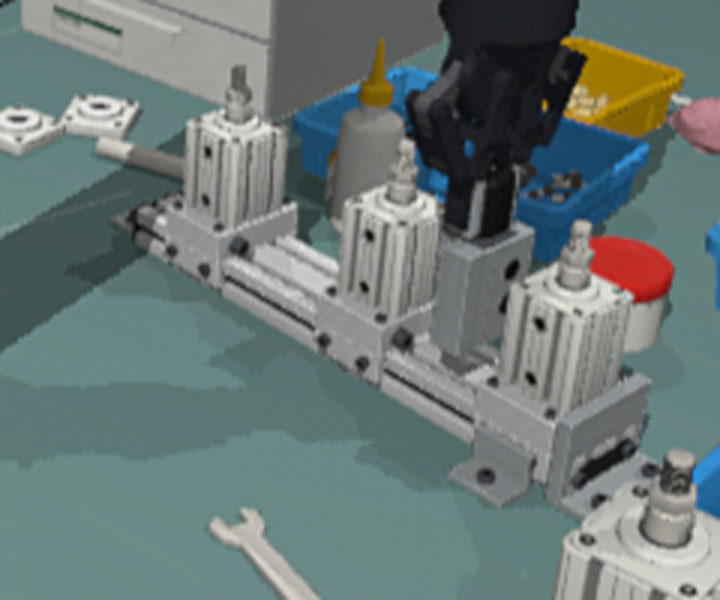

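```bash
python3 - <<'E'
from h import *
d=bot.camera("wrist"); o=bot.get_obs()
C=[onz(d,p,.114,True)*1000 for p in[(254,107),(344,105),(344,193),(257,195)]]
c=np.mean(C,0); print(np.round(C,1),c)
Rm=R.from_quat(o["tool_rot"]).as_matrix(); a=np.radians(-8.3)
t=o["eef_pos"]*1000; v=t-c; print(t,"l",v[0]*np.cos(a)+v[1]*np.sin(a),"s",-v[0]*np.sin(a)+v[1]*np.cos(a))
g=[onz(d,p,.1275-.0,True)*1000 for p in[(250,263),(384,264)]]; print(g)
E
```

```text
[[ 615.2 -196.3  114. ]
 [ 577.2 -191.4  114. ]
 [ 582.1 -153.4  114. ]
 [ 620.2 -158.   114. ]] [ 598.68246065 -174.76912902  114.        ]
[ 601.61299112 -108.00170981  131.3159126 ] l -6.738455515574644 s 66.49112342196037
[array([ 626.2563374, -131.6845864,  127.5      ]), array([ 569.26251806, -123.11166975,  127.5       ])]
```

```bash
python3 -m inch '0 -1 0 -4 0 0 1;0 0 0 0 14 0 1;0 0 0 0 12 0 1;0 0 0 0 0 0 1;0 0 0 0 0 0 1'; python3 st.py; python3 - <<'E'
from h import *
d=bot.camera("wrist"); cv2.imwrite("pics/w4.png",d["color"])
cv2.imwrite("pics/w4c.png",cv2.resize(d["color"][70:320,200:430],None,fx=3,fy=3,interpolation=2)[:600])
d=bot.camera("scene"); cv2.imwrite("pics/s4.png",cv2.resize(d["color"][210:330,380:500],None,fx=5,fy=5,interpolation=2))
E
```

```text
clock: 9.7
eef_pos: [0.6065, -0.1091, 0.1049]
tool_rot: [0.043, 0.706, -0.706, -0.044]
ft_force: [1.0, 0.6, -5.4]
grip_width: 0.0233
t 9.7 tcp [ 606.5 -109.1  104.9] yaw_x 172.9 yaw_z -97.1 tiltydown [-0.001  0.    -1.   ] F [ 1.   0.6 -5.4] w 23.3 q [-0.18  0.55  0.13  1.15  0.   -1.63]
```

View pics/w4c.png

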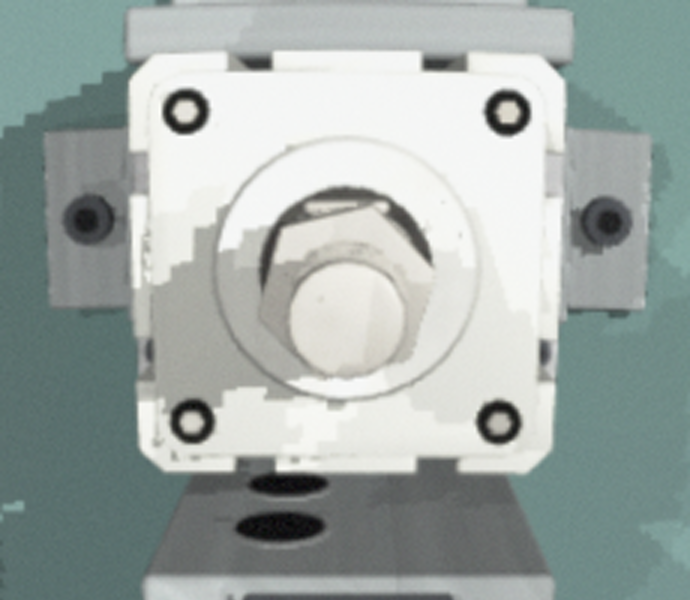

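View pics/s4.png

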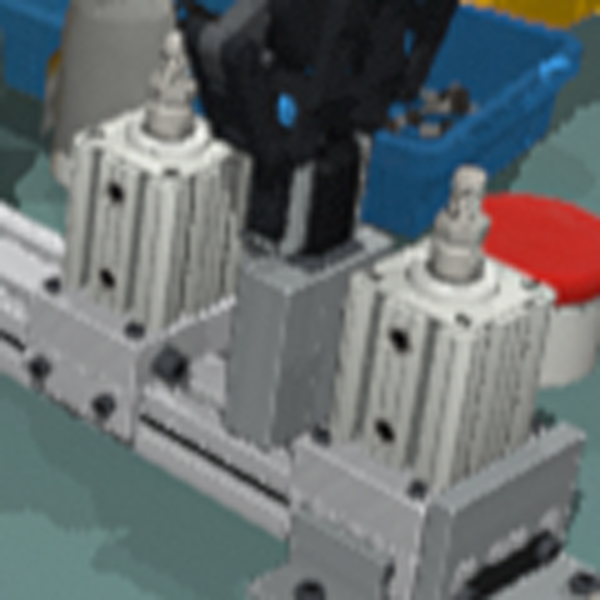

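```bash
python3 -m inch '0 0 0 0 3 0 1;0 0 0 0 1 0 1;0 0 0 0 0 0 1;0 0 0 0 0 0 1'; python3 st.py
```

```text
clock: 10.3
eef_pos: [0.6071, -0.1092, 0.1022]
tool_rot: [-0.044, -0.706, 0.706, 0.043]
ft_force: [-2.6, -0.6, 2.9]
grip_width: 0.0231
t 10.3 tcp [ 607.1 -109.2  102.2] yaw_x 172.9 yaw_z -97.1 tiltydown [ 0.001 -0.    -1.   ] F [-2.6 -0.6  2.9] w 23.1 q [-0.18  0.55  0.12  1.14 -0.   -1.63]
```

```bash
python3 -m inch '0 0 0 0 0 0 0.4;0 0 0 0 0 0 0.4;0 0 0 0 0 0 0.4;0 0 0 0 -10 0 0.4;0 0 0 0 -38 0 0.4;0 0 0 0 -42 0 1;0 0 0 0 0 -40 1;0 0 0 0 0 -45 1;0 0 0 0 0 -41 1;0 0 0 0 0 0 1;0 0 0 0 0 0 1'; python3 st.py; python3 - <<'E'
from h import *
d=bot.camera("wrist"); cv2.imwrite("pics/w5.png",d["color"])
d=bot.camera("scene"); cv2.imwrite("pics/s5.png",cv2.resize(d["color"][150:350,280:520],None,fx=3,fy=3,interpolation=2))
E
```

```text
clock: 11.68
eef_pos: [0.6224, 0.0158, 0.1918]
tool_rot: [-0.044, -0.706, 0.706, 0.043]
ft_force: [0.2, -0.9, -0.3]
grip_width: -0.0001
t 11.68 tcp [622.4  15.8 191.8] yaw_x 173.0 yaw_z -97.0 tiltydown [ 0.001 -0.    -1.   ] F [ 0.2 -0.9 -0.3] w -0.1 q [ 0.03  0.5   0.29  1.35 -0.   -1.42]
```

View pics/w5.png

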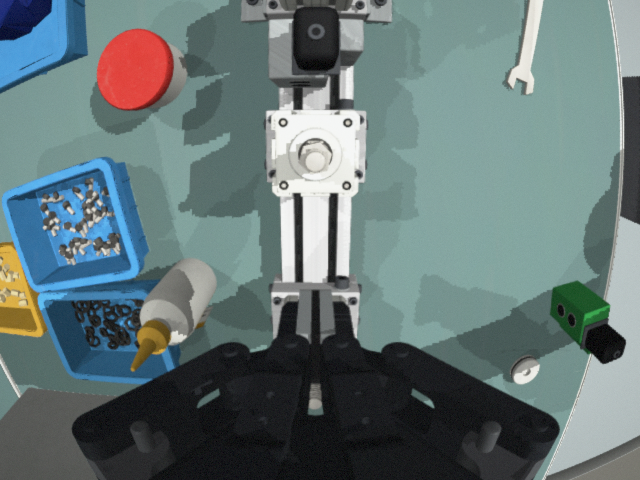

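View pics/s5.png

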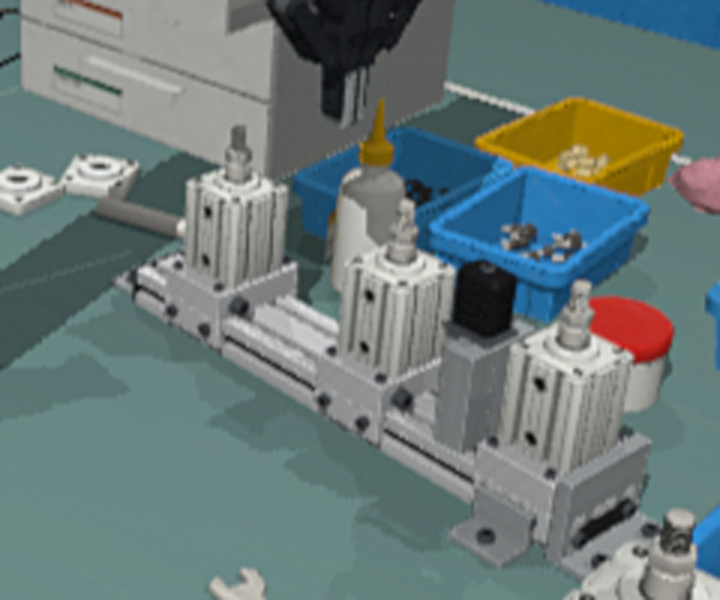

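```bash
cat > q.py <<'E'
from h import *
d=bot.camera("wrist"); o=bot.get_obs()
P=lambda p,z:onz(d,p,z,True)*1000
c=np.mean([P(p,.114) for p in[(283,122),(346,122),(347,185),(282,186)]],0); print("second",c)
print("third -y edge z52",P((275,303),.052),P((358,303),.052))
print("bottle",P((214,268),.09),P((203,322),.0))
a=np.radians(-7.1); ex=np.array([np.cos(a),np.sin(a)]); ey=np.array([-np.sin(a),np.cos(a)])
v=(o["eef_pos"]*1000-c)[:2]; print("tcp rel second l,s",v@ex,v@ey)
v=(P((316,303),.052)-c)[:2]; print("third edge rel second",v@ey)
v=P((316,31),.141)-c; print("grip rel second",v[:2]@ex,v[:2]@ey)
E
python3 q.py
```

```text
second [615.32511722 -44.2601317  114.        ]
third -y edge z52 [665.61557006  82.2413606   52.        ] [594.59372989  91.13567587  52.        ]
bottle [698.76131755  29.40023336  90.        ] [758.04161282 124.71558396   0.        ]
tcp rel second l,s -0.4299487278544207 59.33572739118086
third edge rel second 131.50079797095336
grip rel second -0.8479460134779607 -67.41210867193949
```

```bash
python3 -m inch '0 0 0 0 40 0 1;0 0 0 0 40 0 1;0 0 0 0 17 0 1;0 0 0 0 0 0 1;0 0 0 0 0 10 1;0 0 0 0 0 8 1;0 0 0 0 0 4 1'; python3 -m inch '0 0 0 0 0 5 1;0 0 0 0 0 5 1'; python3 -m inch '0 0 0 0 0 6 1;0 0 0 0 0 6 1';python3 -m inch '0 0 0 0 0 6 1;0 0 0 0 0 6 1'
```

```text
clock: 12.7
eef_pos: [0.6203, -0.0065, 0.0957]
tool_rot: [0.045, 0.706, -0.705, -0.043]
ft_force: [1.2, 6.9, 4.7]
grip_width: -0.0001
clock: 12.95
eef_pos: [0.6195, -0.0128, 0.0957]
tool_rot: [0.044, 0.708, -0.704, -0.042]
ft_force: [0.0, 8.2, 2.7]
grip_width: 0.0001
clock: 13.2
eef_pos: [0.618, -0.0245, 0.0957]
tool_rot: [0.044, 0.708, -0.704, -0.042]
ft_force: [0.7, 8.1, 3.3]
grip_width: 0.0001
clock: 13.45
eef_pos: [0.6166, -0.0349, 0.0957]
tool_rot: [0.043, 0.709, -0.703, -0.041]
ft_force: [1.2, 12.7, 2.4]
grip_width: 0.0003
```

```bash
python3 -m inch '0 0 0 0 0 2 1;0 0 0 0 0 2 1';python3 -m inch '0 0 0 0 0 2 1;0 0 0 0 0 0 1';python3 -m inch '0 0 0 0 0 2 1;0 0 0 0 0 0 1'
```

```text
clock: 13.7
eef_pos: [0.6161, -0.039, 0.0958]
tool_rot: [0.043, 0.709, -0.703, -0.041]
ft_force: [-0.3, 11.1, 2.5]
grip_width: 0.0002
clock: 13.95
eef_pos: [0.6158, -0.0413, 0.0957]
tool_rot: [0.043, 0.709, -0.703, -0.041]
ft_force: [0.4, 11.0, 3.5]
grip_width: 0.0
clock: 14.2
eef_pos: [0.6157, -0.0421, 0.0958]
tool_rot: [0.043, 0.71, -0.702, -0.041]
ft_force: [-0.1, 13.9, 2.7]
grip_width: -0.0
```

```bash
python3 -m inch '0 0 0 0 0 2 1;0 0 0 0 0 0 1';python3 -m inch '0 0 0 0 0 2 1;0 0 0 0 0 0 1'; python3 st.py; python3 - <<'E'
from h import *
d=bot.camera("wrist"); cv2.imwrite("pics/w6.png",d["color"])
E
```

```text
clock: 14.45
eef_pos: [0.6157, -0.0421, 0.0958]
tool_rot: [0.043, 0.711, -0.701, -0.041]
ft_force: [0.8, 18.5, 3.3]
grip_width: 0.0002
clock: 14.7
eef_pos: [0.6157, -0.0421, 0.0959]
tool_rot: [0.042, 0.712, -0.7, -0.04]
ft_force: [1.6, 22.2, 3.7]
grip_width: 0.0002
t 14.7 tcp [615.7 -42.1  95.9] yaw_x 173.3 yaw_z -96.7 tiltydown [ 0.004  0.017 -1.   ] F [ 1.6 22.2  3.7] w 0.2 q [-0.08  0.55  0.11  1.13  0.02 -1.53]
```

View pics/w6.png

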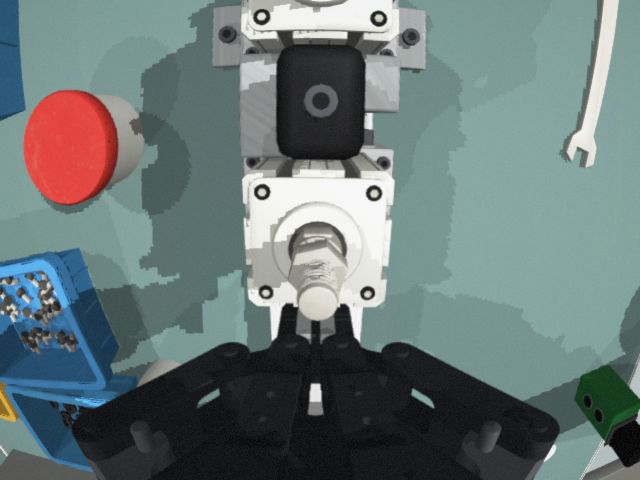

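```bash
python3 - <<'E'
from h import *
d=bot.camera("wrist")
P=lambda p,z:onz(d,p,z,True)*1000
c=P((321,101),.140); s=np.mean([P(p,.114) for p in[(262,191),(373,193),(368,293),(266,293)]],0)
print("grip",c,"second",s, "block -x edge",P((240,90),.098),P((399,80),.098))
E
python3 -m inch '0 0 0 0 0 3 1;0 0 0 0 0 0 1'; python3 -m inch '0 0 0 0 0 -15 1;0 0 0 0 0 -15 1;0 0 0 0 -45 0 1;0 0 0 0 -52 0 1;0 0 0 0 0 0 1'; python3 st.py
```

```text
grip [ 604.26997156 -126.74173584  140.        ] second [610.71678246 -78.222337   114.        ] block -x edge [ 632.85281203 -136.39690163   98.        ] [ 573.7049758  -133.55864403   98.        ]
clock: 15.05
eef_pos: [0.6157, -0.0421, 0.096]
tool_rot: [0.042, 0.714, -0.698, -0.039]
ft_force: [2.4, 29.4, 3.7]
grip_width: -0.0003
clock: 15.68
eef_pos: [0.6204, -0.0253, 0.197]
tool_rot: [-0.048, -0.706, 0.706, 0.04]
ft_force: [0.2, -0.5, 0.1]
grip_width: 0.0001
t 15.68 tcp [620.4 -25.3 197. ] yaw_x 172.9 yaw_z -97.1 tiltydown [ 0.011 -0.001 -1.   ] F [ 0.2 -0.5  0.1] w 0.1 q [-0.04  0.49  0.28  1.35 -0.   -1.49]
```

```bash
python3 -m inch '0 0 0 0 0 0 0.4'; python3 st.py 604.3 -126.7 102
```

```text
clock: 15.8
eef_pos: [0.6171, -0.0252, 0.1912]
tool_rot: [-0.044, -0.706, 0.706, 0.044]
ft_force: [0.2, 0.5, -0.5]
grip_width: 0.0171
t 15.8 tcp [617.1 -25.2 191.2] yaw_x 172.9 yaw_z -97.1 tiltydown [ 0. -0. -1.] F [ 0.2  0.5 -0.5] w 17.1 q [-0.04  0.49  0.27  1.35 -0.   -1.49]
shift tool(mm) at present orientation [  0.2  89.3 102.3]
```

```bash
python3 -m inch '0 0 0 0 0 35 0.4;0 0 0 0 0 40 0.4;0 0 0 0 0 27 0.4;0 0 0 0 0 0 0.4;0 0 0 0 0 0 0.4'; python3 st.py 604.3 -126.7 102; python3 - <<'E'
from h import *
d=bot.camera("wrist"); cv2.imwrite("pics/w7.png",d["color"])
E
```

```text
clock: 16.42
eef_pos: [0.6039, -0.1256, 0.1899]
tool_rot: [0.043, 0.706, -0.705, -0.045]
ft_force: [0.6, -0.8, 0.6]
grip_width: 0.051
t 16.43 tcp [ 603.9 -125.6  189.9] yaw_x 172.9 yaw_z -97.1 tiltydown [-0.003  0.001 -1.   ] F [ 0.6 -0.8  0.6] w 51.0 q [-0.21  0.5   0.27  1.35  0.   -1.65]
shift tool(mm) at present orientation [-0.7 87.9  1.1]
```

View pics/w7.png

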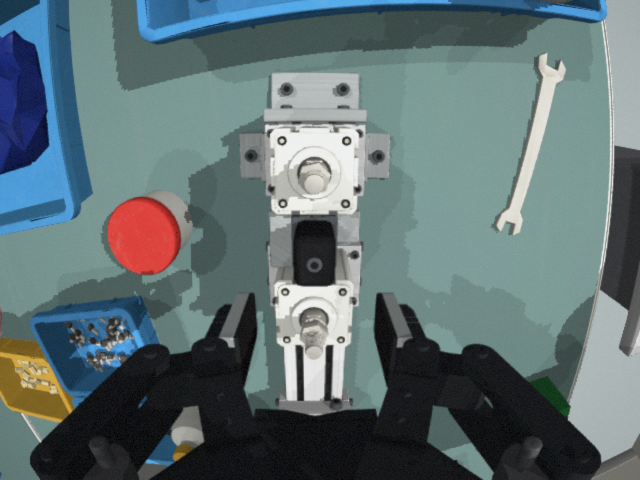

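```bash
python3 - <<'E'
from h import *
d=bot.camera("wrist")
P=lambda p,z:np.round(onz(d,p,z,True)*1000,1)
print("grip",P((315,265),.140)); 
print("first",np.mean([P(p,.114) for p in[(282,142),(345,142),(346,203),(282,203)]],0),"second",np.mean([P(p,.114) for p in[(285,290),(343,291),(285,340),(343,340)]],0))
E
```

```text
grip [ 604.2 -125.3  140. ]
first [ 599.025 -173.225  114.   ] second [610.8  -77.25 114.  ]
```

```bash
python3 -m inch '0 0 0 0 40 0 0.4;0 0 0 0 35 0 0.4;0 0 0 0 13 0 0.4;0 0 0 0 0 0 0.4' && python3 -m inch '0 0 0 0 0 0 1;0 0 0 0 0 0 1;0 0 0 0 0 0 1;0 0 0 0 0 0 1;0 0 0 0 0 0 1'; python3 st.py
```

```text
clock: 17.02
eef_pos: [0.6043, -0.1252, 0.1026]
tool_rot: [0.043, 0.706, -0.706, -0.044]
ft_force: [0.5, 0.6, 1.1]
grip_width: 0.0513
clock: 17.65
eef_pos: [0.6052, -0.126, 0.1052]
tool_rot: [0.044, 0.706, -0.706, -0.043]
ft_force: [-2.1, 0.8, 6.2]
grip_width: 0.0235
t 17.65 tcp [ 605.2 -126.   105.2] yaw_x 172.9 yaw_z -97.1 tiltydown [ 0.002 -0.    -1.   ] F [-2.1  0.8  6.2] w 23.5 q [-0.21  0.55  0.13  1.15  0.   -1.65]
```

```bash
python3 -m inch '0 0 0 0 -6 0 1;0 0 0 0 -14 0 1;0 0 0 0 -35 0 1;0 0 0 0 -35 0 1;0 0 0 0 0 0 1'; python3 st.py;  python3 - <<'E'
from h import *
d=bot.camera("wrist"); cv2.imwrite("pics/w8.png",d["color"])
E
python3 -m inch '0 0 0 32 0 0 1;0 0 0 33 0 0 1;0 0 0 0 0 -35 1;0 0 0 0 0 -35 1;0 0 0 0 0 -30 1;0 0 0 0 0 0 1;0 0 0 0 0 0 1'; python3 st.py; python3 - <<'E'
from h import *
d=bot.camera("wrist"); cv2.imwrite("pics/w9.png",d["color"])
E
```

```text
clock: 18.27
eef_pos: [0.6071, -0.1266, 0.1978]
tool_rot: [-0.047, -0.705, 0.706, 0.041]
ft_force: [-0.1, 0.5, -4.3]
grip_width: 0.0232
t 18.27 tcp [ 607.1 -126.6  197.8] yaw_x 172.9 yaw_z -97.1 tiltydown [ 0.009 -0.002 -1.   ] F [-0.1  0.5 -4.3] w 23.2 q [-0.21  0.49  0.28  1.35 -0.   -1.65]
clock: 19.2
eef_pos: [0.5514, -0.0189, 0.1918]
tool_rot: [-0.042, -0.706, 0.706, 0.045]
ft_force: [0.0, -0.4, -5.5]
grip_width: 0.0232
t 19.2 tcp [551.4 -18.9 191.8] yaw_x 173.0 yaw_z -97.0 tiltydown [-0.003 -0.001 -1.   ] F [ 0.  -0.4 -5.5] w 23.2 q [-0.03  0.36  0.07  1.28 -0.   -1.48]
```

View pics/w9.png

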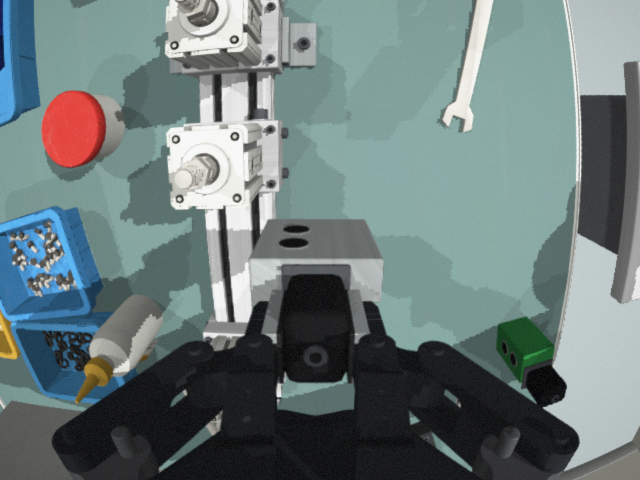

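View pics/w8.png

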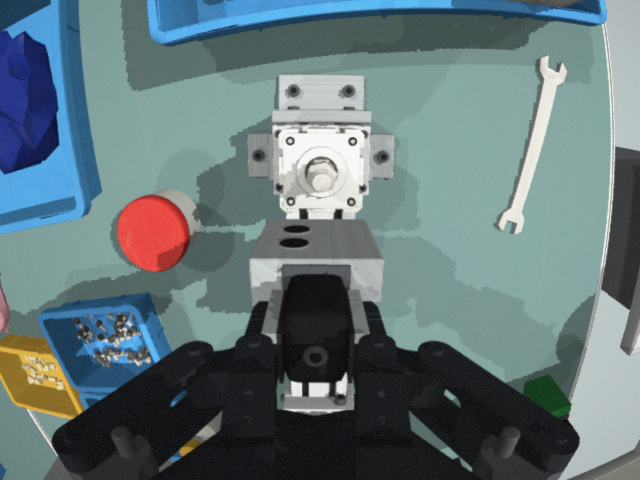

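```bash
python3 -m inch '0 0 0 -32 0 -1 1;0 0 0 -34 0 -2 1;0 0 0 0 0 0 1;0 0 0 0 0 0 1'; python3 st.py; python3 - <<'E'
from h import *
d=bot.camera("wrist"); cv2.imwrite("pics/w10.png",d["color"])
E
```

```text
clock: 19.75
eef_pos: [0.6174, -0.0248, 0.1924]
tool_rot: [-0.043, -0.706, 0.706, 0.045]
ft_force: [-0.5, -0.7, -5.8]
grip_width: 0.0233
t 19.75 tcp [617.4 -24.8 192.4] yaw_x 172.9 yaw_z -97.1 tiltydown [-0.002 -0.    -1.   ] F [-0.5 -0.7 -5.8] w 23.3 q [-0.04  0.5   0.28  1.35 -0.   -1.49]
```

View pics/w10.png

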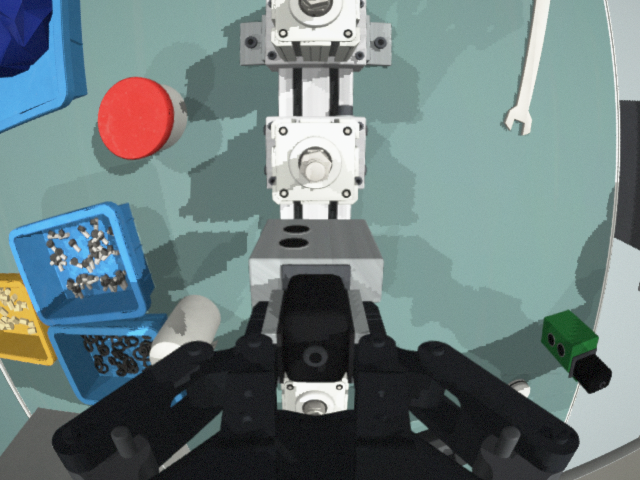

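```bash
cat > q2.py <<'E'
from h import *
d=bot.camera("wrist"); o=bot.get_obs()
P=lambda p,z:onz(d,p,z,True)*1000
S=[P(p,.114) for p in[(283,130),(347,130),(348,194),(283,194)]]
s=np.mean(S,0); g=(P((250,261),.188)+P((384,261),.188))/2
a=np.radians(-7.1); ex=np.array([np.cos(a),np.sin(a)]); ey=np.array([-np.sin(a),np.cos(a)])
print("second",s,"gaugefront",g)
v=(g-s)[:2]; print("gauge front rel second l,s",v@ex,v@ey, "tcp", (o["eef_pos"]*1000-s)[:2]@ex,(o["eef_pos"]*1000-s)[:2]@ey)
v=S[2]-S[1]; w=S[3]-S[0]; print(np.degrees(np.arctan2(v[1],v[0])),np.degrees(np.arctan2(w[1],w[0])))
E
python3 q2.py
```

```text
second [610.39179113 -78.51130193 114.        ] gaugefront [613.96351565 -44.88041471 188.        ]
gauge front rel second l,s -0.61249100569522 33.81447391202979 tcp 0.21671472938608458 54.54175539007526
84.68048055365949 82.01651747234665
```

```bash
python3 -m inch '0 0 0 0 40 0 1;0 0 0 0 35 0 1;0 0 0 0 13 0 1;0 0 0 0 0 0 1'; python3 -m inch '0 0 0 0 0 2 1;0 0 0 0 0 1.5 1;0 0 0 0 0 0 1'; python3 -m inch '0 0 0 0 0 1 1;0 0 0 0 0 0 1'
```

```text
clock: 20.35
eef_pos: [0.6179, -0.0239, 0.1064]
tool_rot: [-0.044, -0.706, 0.706, 0.043]
ft_force: [0.6, -1.0, -3.5]
grip_width: 0.0233
clock: 20.72
eef_pos: [0.6181, -0.0276, 0.1055]
tool_rot: [-0.044, -0.706, 0.706, 0.044]
ft_force: [-0.6, -0.0, -5.3]
grip_width: 0.0232
clock: 20.98
eef_pos: [0.6178, -0.0284, 0.1052]
tool_rot: [0.044, 0.706, -0.706, -0.044]
ft_force: [-0.9, -0.2, -4.9]
grip_width: 0.0229
```

```bash
for i in 1; do :; done; python3 -m inch '0 0 0 0 0 0.7 1;0 0 0 0 0 0 1'; python3 -m inch '0 0 0 0 0 0.7 1;0 0 0 0 0 0 1'
```

```text
clock: 21.22
eef_pos: [0.6177, -0.0291, 0.1053]
tool_rot: [-0.044, -0.706, 0.706, 0.044]
ft_force: [-0.7, 0.1, -4.3]
grip_width: 0.0231
clock: 21.48
eef_pos: [0.6176, -0.0298, 0.1053]
tool_rot: [-0.044, -0.706, 0.706, 0.044]
ft_force: [0.7, -0.4, -5.1]
grip_width: 0.0234
```

```bash
python3 -m inch '0 0 0 0 0 0.7 1;0 0 0 0 0 0 1'
```

```text
clock: 21.72
eef_pos: [0.6175, -0.0305, 0.1053]
tool_rot: [-0.044, -0.706, 0.706, 0.044]
ft_force: [0.4, -0.1, -4.8]
grip_width: 0.0232
```

```bash
python3 -m inch '0 0 0 0 0 0.6 1;0 0 0 0 0 0 1'
```

```text
clock: 21.98
eef_pos: [0.6175, -0.0309, 0.1053]
tool_rot: [0.044, 0.706, -0.706, -0.044]
ft_force: [0.6, 0.5, -5.0]
grip_width: 0.0233
```

```bash
python3 -m inch '0 0 0 0 0 0.6 1;0 0 0 0 0 0 1'; python3 - <<'E'
from h import *
d=bot.camera("wrist"); cv2.imwrite("pics/w11.png",d["color"])
d=bot.camera("scene"); cv2.imwrite("pics/s11.png",cv2.resize(d["color"][190:330,340:500],None,fx=5,fy=5,interpolation=2)[:600])
E
```

```text
clock: 22.22
eef_pos: [0.6174, -0.0311, 0.1054]
tool_rot: [0.044, 0.706, -0.705, -0.043]
ft_force: [-0.7, 2.7, -4.1]
grip_width: 0.0234
```

View pics/s11.png

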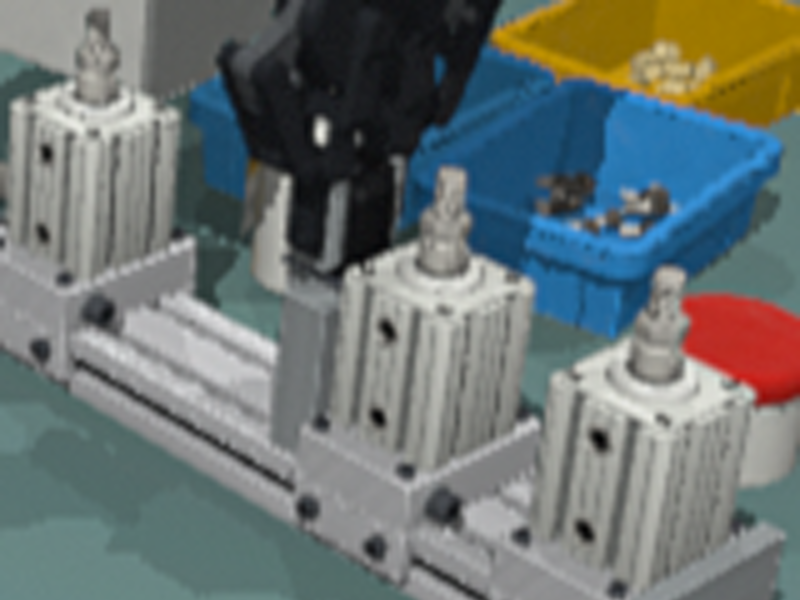

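View pics/w11.png

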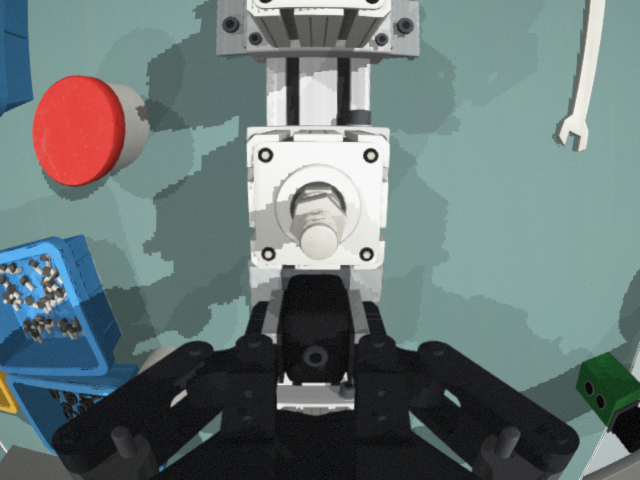

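```bash
python3 -m inch '0 0 0 0 1.2 0 1;0 0 0 0 1 0 1;0 0 0 0 0 0 1'
```

```text
clock: 22.7
eef_pos: [0.6175, -0.031, 0.1051]
tool_rot: [0.044, 0.706, -0.705, -0.043]
ft_force: [-3.0, 3.6, 5.4]
grip_width: 0.0231
```

```bash
python3 -m inch '0 0 0 0 0 0 0.4;0 0 0 0 0 0 0.4;0 0 0 0 0 0 0.4;0 0 0 0 -10 0 0.4;0 0 0 0 -40 0 0.4;0 0 0 0 -40 0 1;0 0 0 0 0 -45 1;0 0 0 0 0 -55 1;0 0 0 0 0 -55 1;0 0 0 0 0 -46 1;0 0 0 0 0 0 1;0 0 0 0 0 0 1'; python3 st.py; python3 - <<'E'
from h import *
d=bot.camera("wrist"); cv2.imwrite("pics/w12.png",d["color"])
E
```

```text
clock: 24.2
eef_pos: [0.6421, 0.1676, 0.1934]
tool_rot: [-0.044, -0.706, 0.706, 0.043]
ft_force: [1.0, -0.4, 0.5]
grip_width: -0.0002
t 24.2 tcp [642.1 167.6 193.4] yaw_x 173.0 yaw_z -97.0 tiltydown [ 0.    -0.001 -1.   ] F [ 1.  -0.4  0.5] w -0.2 q [ 0.26  0.59  0.44  1.42 -0.   -1.19]
```

View pics/w12.png

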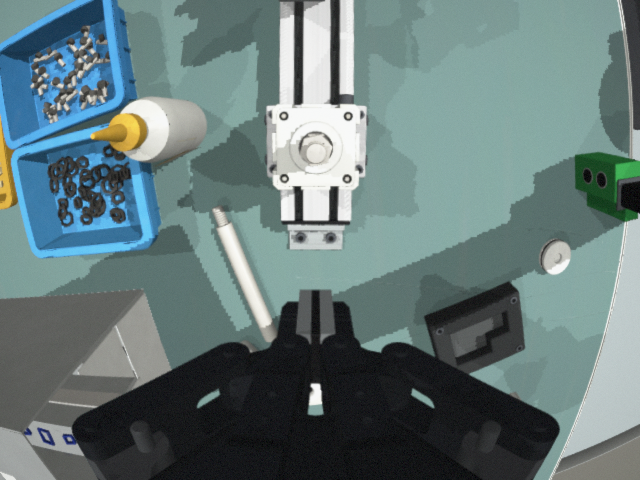

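```bash
python3 - <<'E'
from h import *
d=bot.camera("wrist"); o=bot.get_obs()
P=lambda p,z:onz(d,p,z,True)*1000
s=np.mean([P(p,.114) for p in[(284,116),(348,116),(348,178),(284,179)]],0)
a=np.radians(-7.1); ex=np.array([np.cos(a),np.sin(a)]); ey=np.array([-np.sin(a),np.cos(a)])
v=(o["eef_pos"]*1000-s)[:2]; print("third",s,v@ex,v@ey, "rel second",(s[:2]-[610.8,-77.8])@ey,(s[:2]-[610.8,-77.8])@ex)
print("cabinet corner", P((140,290),.1))
# recess from this view (z=.026 rest top corners / recess)
E
```

```text
third [633.87338824 104.16509032 114.        ] 0.48698713945339483 62.912996185247934 rel second 183.42167556160382 0.405306183025005
cabinet corner [780.62741019 190.23799442 100.        ]
```

```bash
python3 -m inch '0 0 0 0 40 0 1;0 0 0 0 40 0 1;0 0 0 0 17 0 1;0 0 0 0 0 0 1;0 0 0 0 0 12 1;0 0 0 0 0 10 1;0 0 0 0 0 5 1;0 0 0 0 0 5 1'; python3 -m inch '0 0 0 0 0 8 1;0 0 0 0 0 8 1;0 0 0 0 0 8 1;0 0 0 0 0 8 1;0 0 0 0 0 8 1;0 0 0 0 0 8 1'; python3 -m inch '0 0 0 0 0 8 1;0 0 0 0 0 8 1;0 0 0 0 0 4 1;0 0 0 0 0 0 1'; python3 - <<'E'
from h import *
d=bot.camera("wrist"); cv2.imwrite("pics/w13.png",d["color"])
E
```

```text
clock: 25.3
eef_pos: [0.6394, 0.1389, 0.0979]
tool_rot: [0.044, 0.708, -0.703, -0.042]
ft_force: [1.3, 8.7, 0.6]
grip_width: -0.0002
clock: 26.05
eef_pos: [0.6334, 0.092, 0.0978]
tool_rot: [0.044, 0.708, -0.703, -0.041]
ft_force: [0.5, 8.3, 2.7]
grip_width: -0.0002
clock: 26.55
eef_pos: [0.6308, 0.0711, 0.0978]
tool_rot: [0.044, 0.708, -0.704, -0.042]
ft_force: [-0.2, 7.0, 2.0]
grip_width: -0.0004
```

View pics/w13.png

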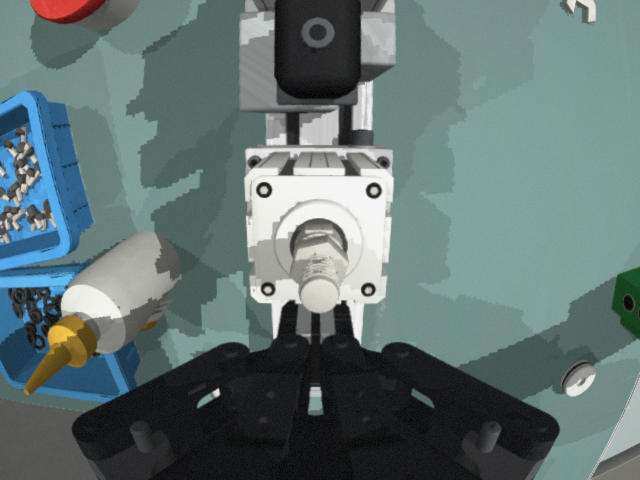

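```bash
python3 -m inch '0 0 0 0 0 4 1;0 0 0 0 0 4 1;0 0 0 0 0 3 1;0 0 0 0 0 2 1;0 0 0 0 0 0 1'
```

```text
clock: 27.22
eef_pos: [0.6292, 0.0586, 0.0978]
tool_rot: [0.044, 0.708, -0.704, -0.042]
ft_force: [0.3, 8.1, 2.1]
grip_width: -0.0001
```

```bash
python3 -m inch '0 0 0 0 0 1 1;0 0 0 0 0 0 1'
```

```text
clock: 27.48
eef_pos: [0.6291, 0.0578, 0.0978]
tool_rot: [0.044, 0.708, -0.704, -0.042]
ft_force: [-0.5, 7.9, 2.9]
grip_width: 0.0002
```

```bash
python3 -m inch '0 0 0 0 0 1 1;0 0 0 0 0 0 1'
```

```text
clock: 27.72
eef_pos: [0.6289, 0.0568, 0.0978]
tool_rot: [0.044, 0.708, -0.704, -0.042]
ft_force: [-0.7, 7.9, 2.3]
grip_width: 0.0001
```

```bash
python3 -m inch '0 0 0 0 0 1 1;0 0 0 0 0 0 1'
```

```text
clock: 27.98
eef_pos: [0.6288, 0.0559, 0.0978]
tool_rot: [0.044, 0.708, -0.704, -0.042]
ft_force: [-0.7, 7.7, 2.5]
grip_width: 0.0
```

```bash
python3 - <<'E'
from h import *
d=bot.camera("scene"); cv2.imwrite("pics/s14.png",d["color"])
E
python3 -m inch '0 0 0 0 0 1 1;0 0 0 0 0 0 1'
```

```text
clock: 28.28
eef_pos: [0.6287, 0.0549, 0.0978]
tool_rot: [0.044, 0.708, -0.704, -0.042]
ft_force: [0.1, 6.6, 2.5]
grip_width: -0.0003
```

```bash
python3 -m inch '0 0 0 0 0 1 1;0 0 0 0 0 0 1'
```

```text
clock: 28.52
eef_pos: [0.6286, 0.0539, 0.0978]
tool_rot: [0.044, 0.708, -0.704, -0.042]
ft_force: [-0.8, 7.9, 2.4]
grip_width: -0.0003
```

```bash
python3 -m inch '0 0 0 0 0 0.7 1;0 0 0 0 0 0 1'
```

```text
clock: 28.78
eef_pos: [0.6285, 0.0533, 0.0978]
tool_rot: [0.044, 0.708, -0.704, -0.042]
ft_force: [0.7, 7.5, 2.0]
grip_width: -0.0002
```

```bash
python3 -m inch '0 0 0 0 0 0.7 1;0 0 0 0 0 0 1'
```

```text
clock: 29.02
eef_pos: [0.6285, 0.0532, 0.0978]
tool_rot: [0.044, 0.709, -0.703, -0.042]
ft_force: [-0.2, 9.8, 2.6]
grip_width: 0.0
```

```bash
python3 -m inch '0 0 0 0 0 0.6 1;0 0 0 0 0 0 1'
```

```text
clock: 29.28
eef_pos: [0.6285, 0.0531, 0.0978]
tool_rot: [0.043, 0.709, -0.703, -0.041]
ft_force: [0.6, 10.4, 1.9]
grip_width: 0.0002
```

```bash
python3 -m inch '0 0 0 0 0 0.6 1;0 0 0 0 0 0 1'; python3 - <<'E'
from h import *
d=bot.camera("wrist"); cv2.imwrite("pics/w15.png",d["color"])
P=lambda p,z:onz(d,p,z,True)*1000
d=bot.camera("scene"); cv2.imwrite("pics/s15.png",d["color"])
a=cv2.imread("pics/s14.png"); 
# second-cylinder shift by template: compare crop round second
b=d["color"]
A=a[215:300,385:440]; r=cv2.matchTemplate(b[205:310,375:450],A,cv2.TM_CCOEFF_NORMED); print(cv2.minMaxLoc(r)[1],cv2.minMaxLoc(r)[3])
sh,_=cv2.phaseCorrelate(np.float32(cv2.cvtColor(a,6)[225:300,398:440]),np.float32(cv2.cvtColor(b,6)[225:300,398:440])); print(sh)
E
```

```text
clock: 29.52
eef_pos: [0.6284, 0.0531, 0.0979]
tool_rot: [0.043, 0.709, -0.702, -0.041]
ft_force: [0.2, 12.3, 2.3]
grip_width: -0.0003
0.9740622043609619 (10, 10)
(0.5072210649181024, 0.5356745860295078)
```

View pics/w15.png

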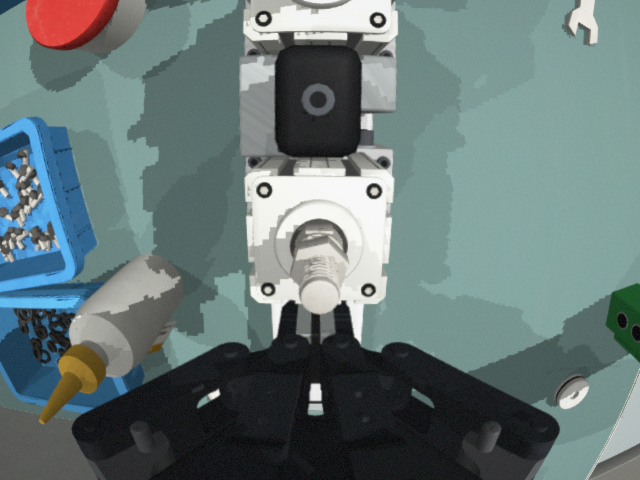

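```bash
python3 -m inch '0 0 0 0 0 -12 1;0 0 0 0 0 -15 1;0 0 0 0 -45 0 1;0 0 0 0 -52 0 1;0 0 0 0 0 35 0.4;0 0 0 0 0 40 0.4;0 0 0 0 0 25 0.4;0 0 0 0 0 0 0.4;0 0 0 0 0 0 0.4'; python3 st.py; python3 - <<'E'
from h import *
d=bot.camera("wrist"); cv2.imwrite("pics/w16.png",d["color"])
E
```

```text
clock: 30.75
eef_pos: [0.6184, -0.0237, 0.193]
tool_rot: [0.043, 0.706, -0.706, -0.044]
ft_force: [0.3, 0.1, -0.2]
grip_width: 0.0512
t 30.75 tcp [618.4 -23.7 193. ] yaw_x 172.9 yaw_z -97.1 tiltydown [-0.  0. -1.] F [ 0.3  0.1 -0.2] w 51.2 q [-0.04  0.5   0.28  1.35  0.   -1.49]
```

View pics/w16.png

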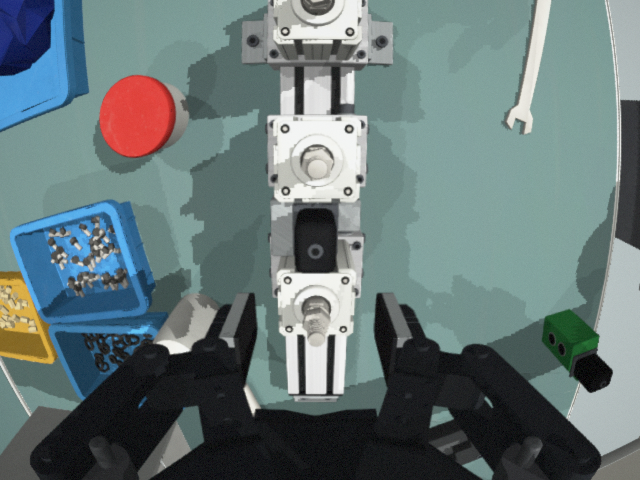

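```bash
python3 - <<'E'
from h import *
d=bot.camera("wrist"); o=bot.get_obs()
P=lambda p,z:onz(d,p,z,True)*1000
g=P((316,252),.140)
print("grip",g,"second",np.mean([P(p,.114) for p in[(285,128),(349,128),(349,191),(286,191)]],0),"third",np.mean([P(p,.114) for p in[(286,279),(346,280),(345,329),(287,329)]],0))
Rm=R.from_quat(o["tool_rot"]).as_matrix(); print(Rm.T@(g-o["eef_pos"]*1000))
E
```

```text
grip [617.12712893 -30.12898183 140.        ] second [610.38048114 -78.6334219  114.        ] third [622.87467681  17.72005431 114.        ]
[ 0.42695229 52.97183403  7.02405405]
```

```bash
python3 -m inch '0 0 0 0 20 7 0.4;0 0 0 0 35 0 0.4;0 0 0 0 33 0 0.4;0 0 0 0 0 0 0.4' && python3 -m inch '0 0 0 0 0 0 1;0 0 0 0 0 0 1;0 0 0 0 0 0 1;0 0 0 0 0 0 1;0 0 0 0 0 0 1'; python3 st.py
```

```text
clock: 31.35
eef_pos: [0.6149, -0.0301, 0.102]
tool_rot: [-0.041, -0.706, 0.706, 0.046]
ft_force: [0.5, -0.9, -0.3]
grip_width: 0.0511
clock: 31.98
eef_pos: [0.6185, -0.0309, 0.1071]
tool_rot: [0.045, 0.706, -0.705, -0.042]
ft_force: [-0.7, 1.9, 5.1]
grip_width: 0.0231
t 31.98 tcp [618.5 -30.9 107.1] yaw_x 172.9 yaw_z -97.1 tiltydown [ 0.003  0.001 -1.   ] F [-0.7  1.9  5.1] w 23.1 q [-0.05  0.55  0.13  1.15  0.   -1.5 ]
```

```bash
python3 -m inch '0 0 0 0 -5 0 1;0 0 0 0 -10 0 1;0 0 0 0 -25 0 1;0 0 0 0 -35 0 1;0 0 0 0 -15 0 1;0 0 0 0 0 0 1'; python3 -m inch '0 0 0 30 0 0 1;0 0 0 40 0 0 1;0 0 0 10 0 -30 1;0 0 0 10 0 -50 1;0 0 0 10 0 -50 1;0 0 0 0 0 0 1;0 0 0 0 0 0 1'; python3 st.py 483 230; python3 - <<'E'
from h import *
d=bot.camera("wrist"); cv2.imwrite("pics/w17.png",d["color"])
d=bot.camera("top"); cv2.imwrite("pics/t17.png",d["color"])
E
```

```text
clock: 32.72
eef_pos: [0.618, -0.0316, 0.1965]
tool_rot: [-0.045, -0.706, 0.706, 0.043]
ft_force: [-0.2, -0.6, -5.3]
grip_width: 0.0232
clock: 33.6
eef_pos: [0.5332, 0.1098, 0.1937]
tool_rot: [-0.042, -0.705, 0.706, 0.044]
ft_force: [0.3, -0.1, -4.1]
grip_width: 0.0231
t 33.6 tcp [533.2 109.8 193.7] yaw_x 173.0 yaw_z -97.0 tiltydown [-0.003 -0.001 -1.   ] F [ 0.3 -0.1 -4.1] w 23.1 q [ 0.2   0.35  0.06  1.28 -0.   -1.24]
shift tool(mm) at present orientation [  64.5   -0.  -113.2]
```

View pics/w17.png

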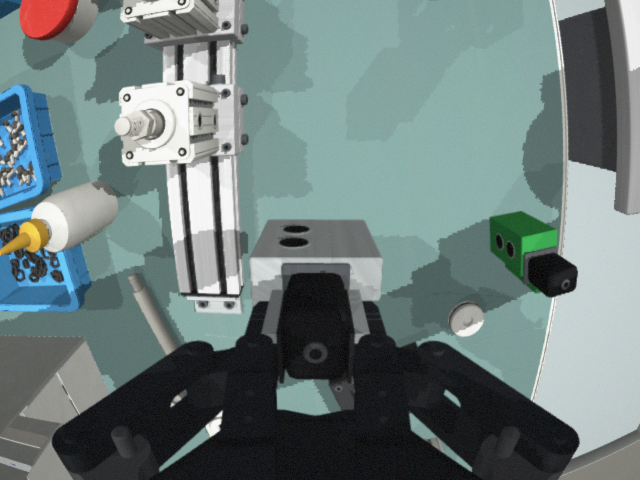

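View pics/t17.png

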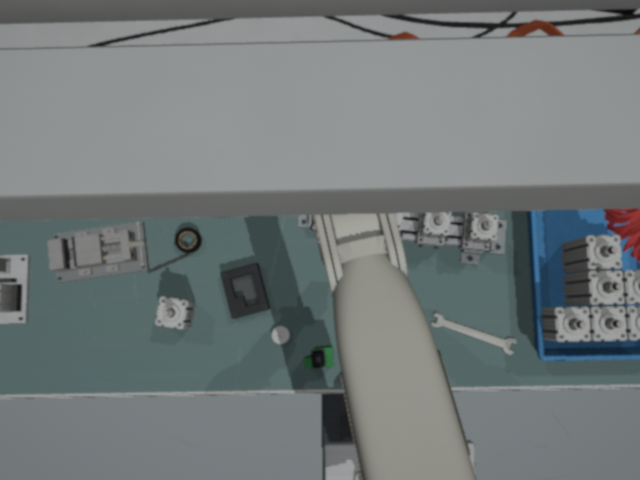

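```bash
python3 st.py 471 358 235; python3 - <<'E'
from h import *
d=bot.camera("top"); print(onz(d,(173,312),.114))
E
```

```text
t 33.7 tcp [533.7 108.9 194.3] yaw_x 172.9 yaw_z -97.1 tiltydown [-0.002 -0.001 -1.   ] F [ 0.4  0.  -4.8] w 23.1 q [ 0.2   0.35  0.06  1.28 -0.   -1.24]
shift tool(mm) at present orientation [  93.3  -40.8 -239.3]
[0.43781367 0.45585395 0.114     ]
```

```bash
python3 -m inch '0 0 0 12 -20 -28 1;0 0 0 18 -21 -45 1;0 0 0 21 0 -55 1;0 0 0 21 0 -55 1;0 0 0 21 0 -56 1;0 -7 0 0 0 0 1;0 -8 0 0 0 0 1;0 -7 0 0 0 0 1;0 0 0 0 0 0 1;0 0 0 0 0 0 1'; python3 st.py; python3 - <<'E'
from h import *
d=bot.camera("wrist"); cv2.imwrite("pics/w18.png",d["color"])
E
```

```text
clock: 35.0
eef_pos: [0.4717, 0.358, 0.236]
tool_rot: [0.091, -0.701, 0.701, -0.091]
ft_force: [0.5, -0.5, -5.3]
grip_width: 0.0236
t 35.0 tcp [471.7 358.  236. ] yaw_x -165.2 yaw_z -75.2 tiltydown [-0. -0. -1.] F [ 0.5 -0.5 -5.3] w 23.6 q [ 0.65  0.43  0.28  1.43 -0.   -1.18]
```

View pics/w18.png

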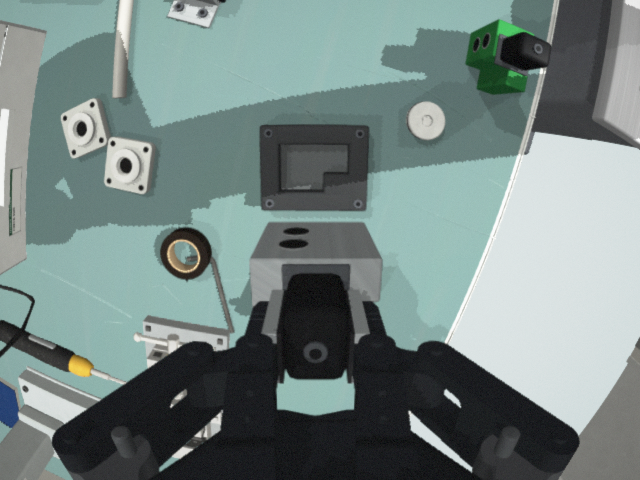

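```bash
python3 - <<'E'
import cv2
a=cv2.imread("pics/w18.png")
c=cv2.resize(a[115:275,240:400],None,fx=4.5,fy=4.5,interpolation=2); c=cv2.convertScaleAbs(c,alpha=1.8,beta=10); cv2.imwrite("pics/w18c.png",c[:600])
E
```

```text
(no output)
```

View pics/w18c.png

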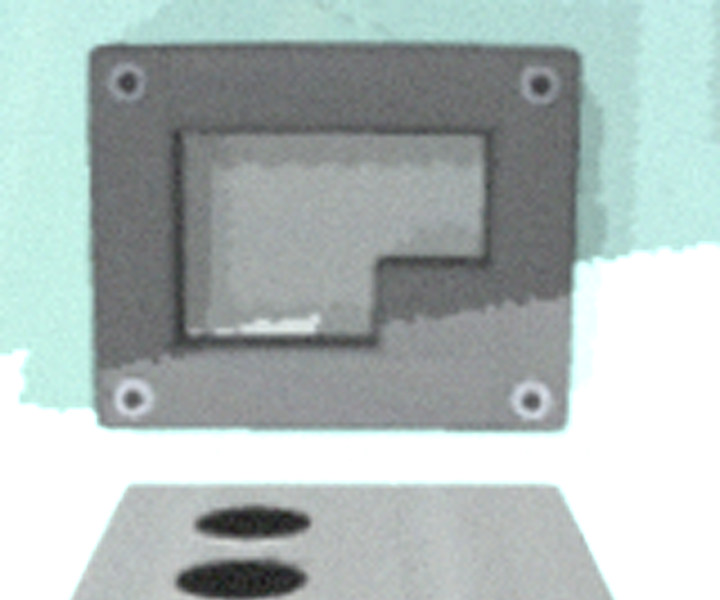

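```bash
python3 - <<'E'
from h import *
d=bot.camera("wrist"); o=bot.get_obs(); img=cv2.imread("pics/w18.png")
P=lambda u,v,z:onz(d,(240+u/4.5-.4,115+v/4.5-.4),z,True)*1000
out=[P(*p,.026) for p in[(90,46),(580,50),(568,428),(98,425)]]
rec=[P(*p,.026) for p in[(178,131),(491,131),(0,0),(181,341)]]
for n,L in(("outer",out),):
    for i in range(4): v=L[(i+1)%4]-L[i]; print(n,np.linalg.norm(v),np.degrees(np.arctan2(v[1],v[0])))
print("centre outer",np.mean(out,0),"recess",(rec[1]+rec[3])/2,np.linalg.norm(rec[1]-rec[0]),np.linalg.norm(rec[3]-rec[0]), "ang",[np.degrees(np.arctan2(*(v)[:2][::-1])) for v in(rec[0]-rec[1],rec[3]-rec[0])])
cv2.imwrite("pics/w18g.png",cv2.resize(img[210:310,240:400],None,fx=5,fy=5,interpolation=2))
E
```

```text
outer 102.63060970544697 -165.68633383176092
outer 82.05403085437976 104.52762571077946
outer 102.74955208365975 14.431787455752398
outer 82.26550172158396 -75.55561286509025
centre outer [481.44720096 325.26254125  26.        ] recess [481.5048728  324.86020903  26.        ] 65.71731399699149 45.25583055302965 ang [np.float64(14.790907433203262), np.float64(104.60297655832107)]
```

View pics/w18g.png

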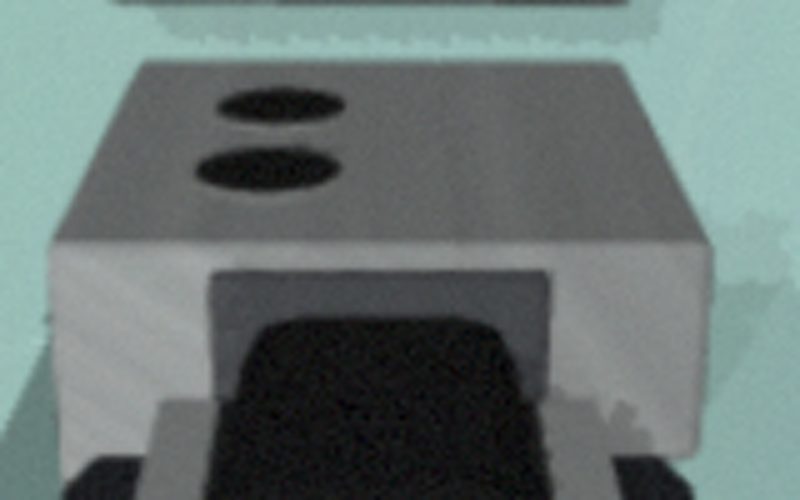

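```bash
python3 - <<'E'
from h import *
d=bot.camera("wrist"); o=bot.get_obs(); t=o["eef_pos"]*1000; Rm=R.from_quat(o["tool_rot"]).as_matrix()
P=lambda u,v,z:onz(d,(240+u/5-.4,210+v/5-.4),z,True)*1000
for zt in(.156,.159,.162):
    a,b=P(145,62,zt),P(618,62,zt); c,e=P(52,242,zt+.068),P(710,244,zt+.068)
    for p,q in((a,b),(c,e)):
        m=(p+q)/2; v=p-q
        print(zt,"w",np.linalg.norm(v),"ang",np.degrees(np.arctan2(v[1],v[0])),"mid tool",np.round(Rm.T@(m-t),2))
rec=np.array([481.5,325.0,0]); print(np.round(Rm.T@(rec-t),2),t)
E
```

```text
0.156 w 59.31058303140392 ang 14.855589880527578 mid tool [ 0.58 80.08 16.96]
0.156 w 59.57133137380567 ang 14.660612323655375 mid tool [ 0.41 12.08 19.12]
0.159 w 58.51320334911031 ang 14.855589880527551 mid tool [ 0.58 77.08 17.8 ]
0.159 w 58.41941974432152 ang 14.66061232365533 mid tool [ 0.41  9.08 20.29]
0.162 w 57.715823666816604 ang 14.855589880527612 mid tool [ 0.57 74.08 18.65]
0.162 w 57.267508114837526 ang 14.660612323655366 mid tool [ 0.4   6.08 21.47]
[ -1.18 236.08  34.83] [471.4575106  358.37333239 236.07599001]
```

```bash
python3 -m inch '0 0 0 -1.7 0 35 1;0 0 0 0 30 0 1;0 0 0 0 40 0 1;0 0 0 0 35 0 1;0 0 0 0 15 0 1;0 0 0 0 0 0 1;0 0 0 0 0 0 1'; python3 st.py; python3 - <<'E'
from h import *
d=bot.camera("wrist"); cv2.imwrite("pics/w19.png",cv2.convertScaleAbs(d["color"][150:330,200:440],alpha=1.8,beta=10))
c=cv2.imread("pics/w19.png"); cv2.imwrite("pics/w19c.png",cv2.resize(c,None,fx=3.3,fy=3.3,interpolation=2))
d=bot.camera("scene"); cv2.imwrite("pics/s19.png",cv2.resize(d["color"][150:290,170:320],None,fx=4,fy=4,interpolation=2))
E
```

```text
clock: 36.02
eef_pos: [0.4831, 0.3262, 0.1179]
tool_rot: [-0.091, 0.702, -0.701, 0.093]
ft_force: [0.3, 0.6, -4.6]
grip_width: 0.0233
t 36.02 tcp [483.1 326.2 117.9] yaw_x -165.1 yaw_z -75.1 tiltydown [ 0.003  0.002 -1.   ] F [ 0.3  0.6 -4.6] w 23.3 q [ 0.59  0.47  0.03  1.13  0.   -1.24]
```

View pics/w19c.png

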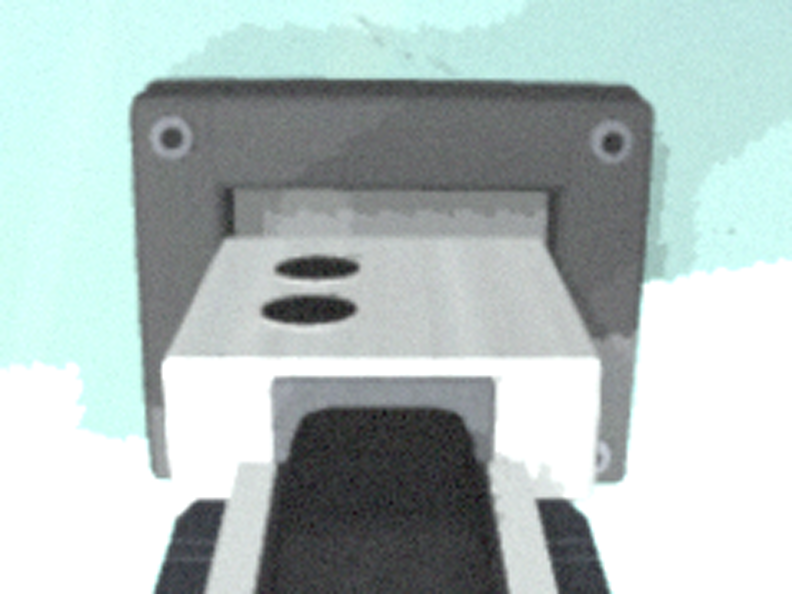

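View pics/s19.png

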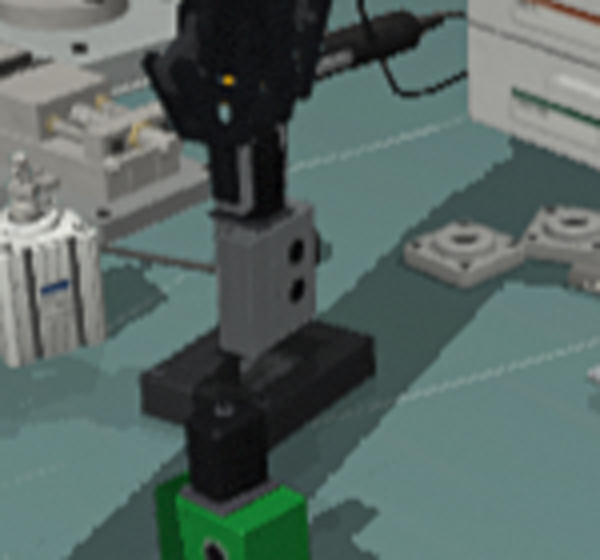

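```bash
python3 - <<'E'
from h import *
d=bot.camera("wrist"); o=bot.get_obs(); t=o["eef_pos"]*1000; Rm=R.from_quat(o["tool_rot"]).as_matrix()
P=lambda u,v,z:Rm.T@(onz(d,(200+u/3.3-.35,150+v/3.3-.35),z,True)*1000-t)
for zz in(.037,.040,.043): print(zz,"gauge bottom",np.round(P(229,237,zz),1),np.round(P(548,239,zz),1))
print("recess",np.round(P(226,186,.026),1),np.round(P(558,188,.026),1))
print("outer",np.round(P(134,98,.026),1),np.round(P(654,103,.026),1))
E
```

```text
0.037 gauge bottom [-29.1  80.9  16.8] [31.7 80.7 16.5]
0.04 gauge bottom [-28.7  77.9  17.6] [31.3 77.7 17.3]
0.043 gauge bottom [-28.4  74.9  18.5] [30.9 74.7 18.2]
recess [-30.8  91.9  24.2] [34.9 91.7 23.9]
outer [-48.6  91.9  42.1] [53.5 91.6 41.3]
```

```bash
python3 -m inch '0 0 0 0.9 0 2.7 1;0 0 0 0 10 0 1;0 0 0 0 0 0 1;0 0 0 0 0 0 1'; python3 - <<'E'
from h import *
d=bot.camera("wrist"); c=cv2.convertScaleAbs(d["color"][150:330,200:440],alpha=1.8,beta=10)
cv2.imwrite("pics/w20c.png",cv2.resize(c,None,fx=3.3,fy=3.3,interpolation=2))
E
```

```text
clock: 36.67
eef_pos: [0.4815, 0.3223, 0.1057]
tool_rot: [0.092, -0.701, 0.701, -0.092]
ft_force: [-0.2, 0.1, -4.7]
grip_width: 0.0232
```

View pics/w20c.png

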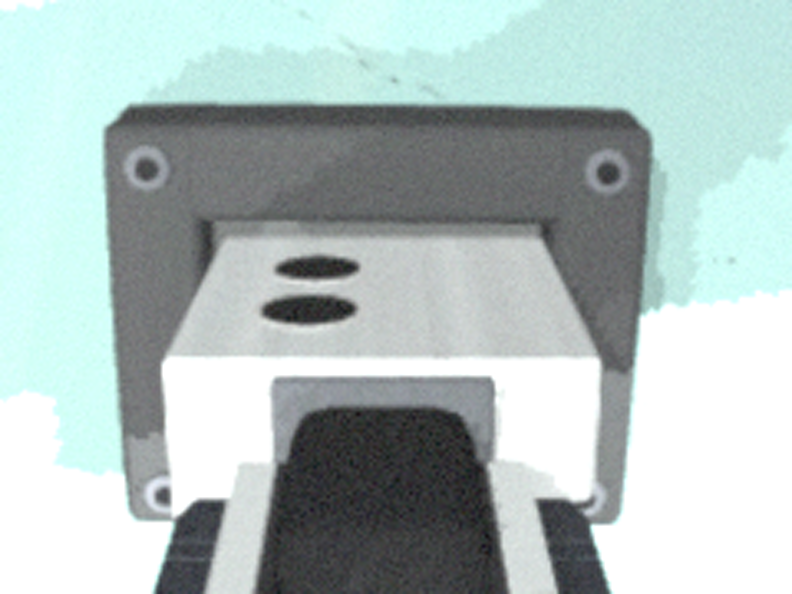

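```bash
cat > r.py <<'E'
from h import *
import sys
u=[float(x) for x in sys.argv[1:]]  # gauge L u,v R u,v ; outer L u,v R u,v; underside z
d=bot.camera("wrist"); o=bot.get_obs(); t=o["eef_pos"]*1000; Rm=R.from_quat(o["tool_rot"]).as_matrix()
P=lambda a,b,z:Rm.T@(onz(d,(200+a/3.3-.35,150+b/3.3-.35),z,True)*1000-t)
print("tcp",np.round(t,1))
g=[P(u[0],u[1],u[8]),P(u[2],u[3],u[8])]; r=[P(u[4],u[5],.026),P(u[6],u[7],.026)]
print("g",np.round(g,1),"outer",np.round(r,1),"dx",round((r[0]+r[1]-g[0]-g[1])[0]/2,2),"dz",round((r[0]+r[1]-g[0]-g[1])[2]/2-22,2))
E
python3 r.py 229 237 548 238 107 130 650 132 .029; python3 r.py 229 237 548 238 205 220 556 221 .029
python3 - <<'E'
from h import *
d=bot.camera("wrist"); c=cv2.convertScaleAbs(d["color"][150:330,200:440],alpha=1.8,beta=10)
cv2.imwrite("pics/w21c.png",cv2.resize(c,None,fx=3.3,fy=3.3,interpolation=2))
E
```

```text
tcp [481.9 322.5 106.1]
g [[-28.2  77.1  18.1]
 [ 31.6  77.1  17.9]] outer [[-51.1  80.1  38.2]
 [ 50.7  80.1  37.8]] dx -1.91 dz -1.96
tcp [481.9 322.6 106.2]
g [[-28.3  77.2  18. ]
 [ 31.5  77.2  17.8]] outer [[-33.2  80.2  20.5]
 [ 33.3  80.2  20.3]] dx -1.52 dz -19.48
```

View pics/w21c.png

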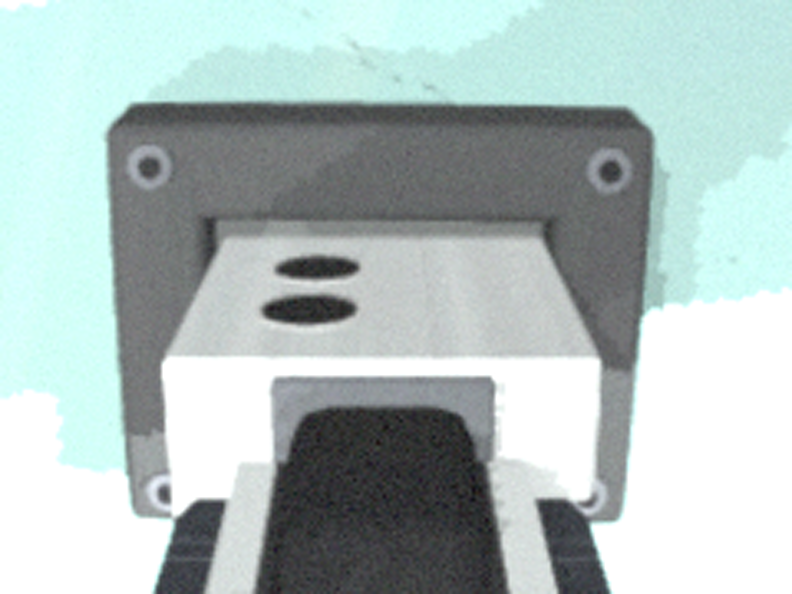

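```bash
python3 -m inch '0 0 0 -1.6 0 -0.8 1;0 0 0 0 1 0 1;0 0 0 0 0 0 1;0 0 0 0 0 0 1;0 0 0 0 0 0 1'; python3 - <<'E'
from h import *
d=bot.camera("wrist"); c=cv2.convertScaleAbs(d["color"][150:330,200:440],alpha=1.8,beta=10)
cv2.imwrite("pics/w22c.png",cv2.resize(c,None,fx=3.3,fy=3.3,interpolation=2))
E
```

```text
clock: 37.5
eef_pos: [0.4831, 0.3237, 0.1051]
tool_rot: [-0.092, 0.701, -0.701, 0.092]
ft_force: [-1.0, 0.2, -5.2]
grip_width: 0.0233
```

View pics/w22c.png

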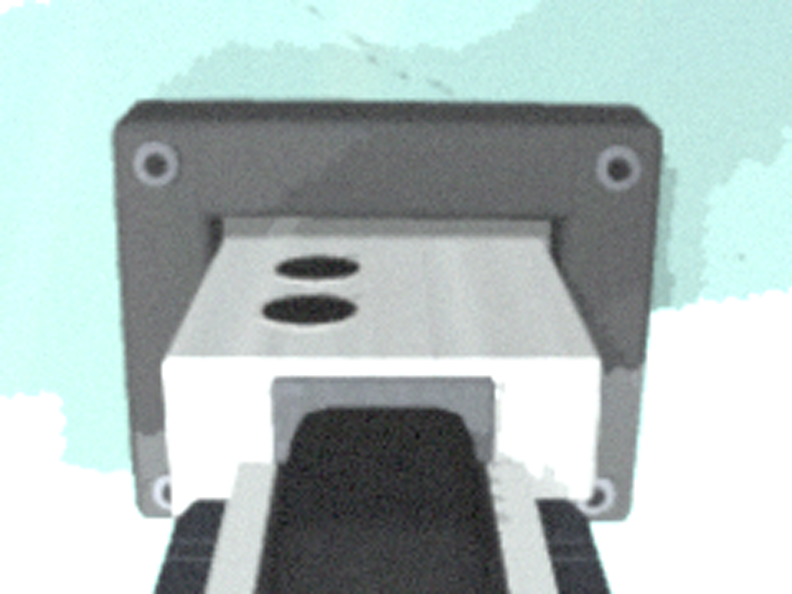

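```bash
python3 -m inch '0 0 0 0 4 0 1;0 0 0 0 4 0 1;0 0 0 0 0 0 1'
```

```text
clock: 37.92
eef_pos: [0.4827, 0.3234, 0.0964]
tool_rot: [0.092, -0.701, 0.701, -0.091]
ft_force: [-0.4, -0.7, -4.7]
grip_width: 0.0233
```

```bash
python3 -m inch '0 0 0 0 4 0 1;0 0 0 0 3 0 1;0 0 0 0 0 0 1'
```

```text
clock: 38.3
eef_pos: [0.4828, 0.3235, 0.0896]
tool_rot: [0.092, -0.701, 0.701, -0.092]
ft_force: [-1.3, -1.1, -5.1]
grip_width: 0.0237
```

```bash
python3 -m inch '0 0 0 0 2 0 1;0 0 0 0 1 0 1;0 0 0 0 0 0 1'
```

```text
clock: 38.67
eef_pos: [0.4832, 0.3238, 0.0876]
tool_rot: [-0.092, 0.701, -0.701, 0.092]
ft_force: [-0.5, -0.3, -1.4]
grip_width: 0.0235
```

```bash
python3 -m inch '0 0 0 0 1.5 0 1;0 0 0 0 0 0 1'; python3 - <<'E'
from h import *
d=bot.camera("wrist"); c=cv2.convertScaleAbs(d["color"][150:330,200:440],alpha=1.8,beta=10)
cv2.imwrite("pics/w23c.png",cv2.resize(c,None,fx=3.3,fy=3.3,interpolation=2))
E
```

```text
clock: 38.92
eef_pos: [0.4832, 0.3239, 0.0875]
tool_rot: [-0.091, 0.701, -0.701, 0.092]
ft_force: [-3.5, -0.7, 6.6]
grip_width: 0.0232
```

View pics/w23c.png

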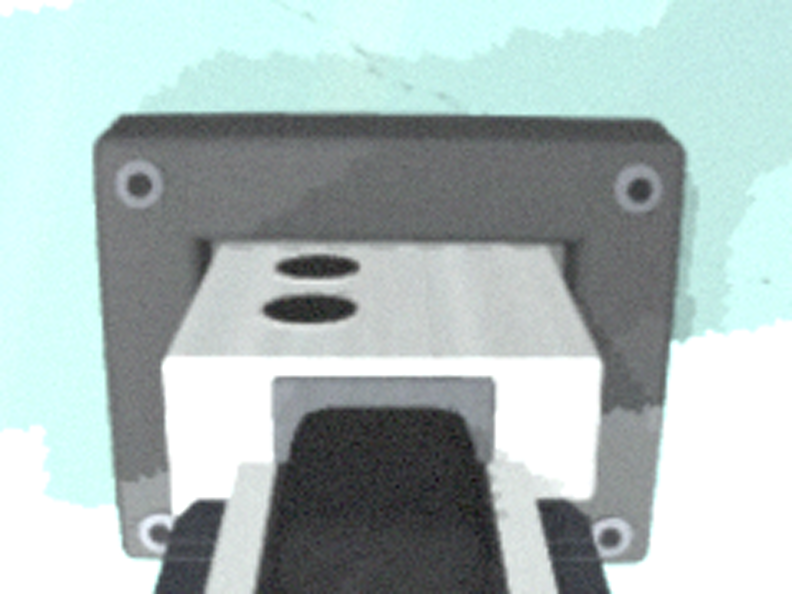

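```bash
python3 -m inch '0 0 0 0 0 0 0.3;0 0 0 0 0 0 0.3;0 0 0 0 0 0 0.3;0 0 0 0 0 0 0.3;0 0 0 0 -10 0 0.3;0 0 0 0 -40 0 0.3;0 0 0 0 -50 0 0.3;0 0 0 0 -40 -40 0.3;0 0 0 0 0 0 0.3;0 0 0 0 0 0 0.3'; python3 st.py; python3 - <<'E'
from h import *
d=bot.camera("wrist"); cv2.imwrite("pics/w24.png",d["color"])
c=cv2.convertScaleAbs(d["color"][90:280,210:420],alpha=1.8,beta=10)
cv2.imwrite("pics/w24c.png",cv2.resize(c,None,fx=3.1,fy=3.1,interpolation=2))
d=bot.camera("scene"); cv2.imwrite("pics/s24.png",d["color"])
E
```

```text
clock: 40.22
eef_pos: [0.4725, 0.3621, 0.2255]
tool_rot: [0.092, -0.701, 0.701, -0.092]
ft_force: [-0.4, -0.5, -0.3]
grip_width: 0.0598
t 40.23 tcp [472.5 362.1 225.5] yaw_x -165.0 yaw_z -75.0 tiltydown [-0.    -0.001 -1.   ] F [-0.4 -0.5 -0.3] w 59.8 q [ 0.65  0.44  0.27  1.4  -0.   -1.18]
```

View pics/w24c.png

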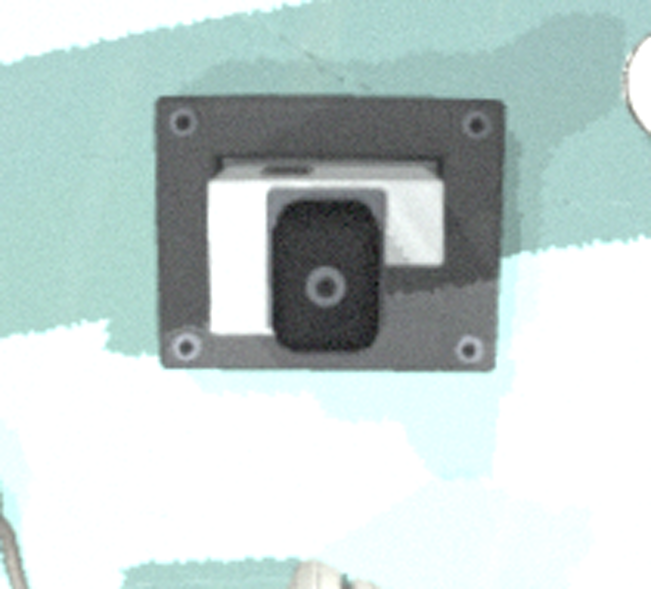

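View pics/s24.png

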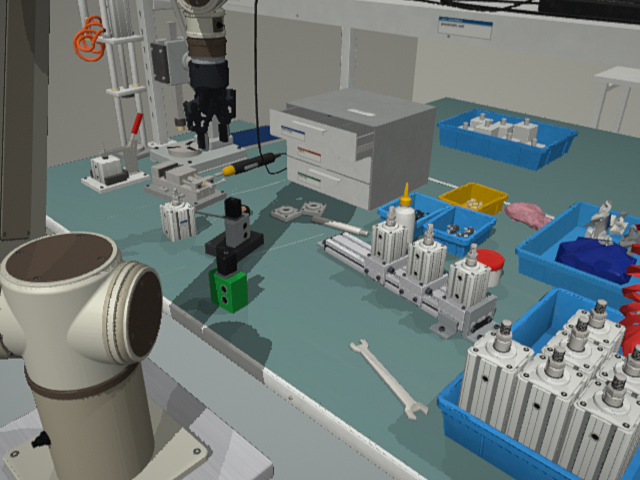

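```bash
python3 - <<'E'
from h import *
d=bot.camera("wrist"); print(onz(d,(314.6,182.3),.12,True)*1000)
a=cv2.imread("pics/s11.png") 
a=cv2.cvtColor(cv2.imread("pics/s15.png"),6); b=cv2.cvtColor(cv2.imread("pics/s24.png"),6)
for n,(x0,y0,x1,y1) in dict(first=(452,262,490,300),second=(412,240,448,282),third_low=(366,236,398,275)).items():
    T=a[y0:y1,x0:x1]; r=cv2.matchTemplate(b[y0-6:y1+6,x0-6:x1+6],T,cv2.TM_CCOEFF_NORMED); m=cv2.minMaxLoc(r); 
    i,j=m[3][1],m[3][0]
    sx=(r[i,j-1]-r[i,j+1])/(2*(r[i,j-1]+r[i,j+1]-2*r[i,j])); sy=(r[i-1,j]-r[i+1,j])/(2*(r[i-1,j]+r[i+1,j]-2*r[i,j]))
    print(n,round(m[1],3),j-6+sx,i-6+sy)
cv2.imwrite("pics/s24c.png",cv2.resize(cv2.imread("pics/s24.png")[190:340,340:500],None,fx=4,fy=4,interpolation=2))
E
```

```text
[481.88329155 324.57324776 120.        ]
first 1.0 0.0036117749 0.007912029
second 0.992 0.018255249 -0.023967987
third_low 0.951 -0.013480088 -0.019011274
```

View pics/s24c.png

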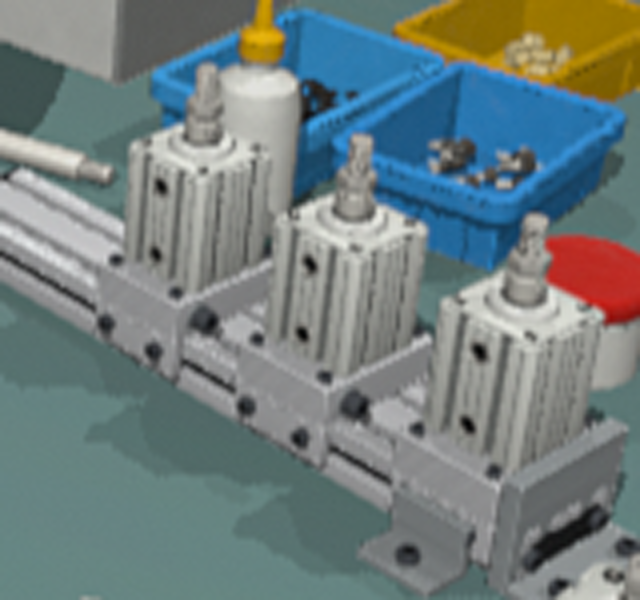

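Neither slide has moved since its push: the template shift is under 0.03 px. The gauge is home, with its grip measured at (481.9, 324.6) over the recess at (481.5, 325). Handing in.

```bash
python3 -c "
from workcell import bot
print(bot.job_done())"
```

```text
the job is handed in; nothing more can be done
None
```

The cylinder row is set with the gauge, the gauge is back home in its rest, and the job is handed in after about 41 s of the 72 s allowed.

**What I did:**
- I took the steel gauge and left the green look-alike alone.
- I stood the gauge in the first gap and pushed the second cylinder against it to a hard stop at about 29 N.
- I stepped the gauge into the second gap until it just touched the second cylinder.
- I pushed the third up to it, stopping at about 12 N so the second would not slide.
- I lifted the gauge out and seated it in the matching recess.

**What the last checks showed:**
- **Gaps:** the tool's stop positions at the two pushes were 96.0 mm apart, which is the wanted spacing. The camera read 96.7 mm for first to second and 97.2 mm for second to third. That is slightly more, but within its 1 to 2 mm accuracy.
- **No later shift:** comparing the scene picture just after the third push with the last one, all three cylinders had moved by less than 0.03 pixel. An earlier image comparison, around the third push, gave about 0.5 pixel for the second. I put that down to moving shadows, because the stop distance and the steady stop position did not agree with a shift.
- **Gauge home:** its underside came out about 0.4 mm above the recess floor, within measuring error. Its centre was within 0.6 mm of the recess centre, with the cut-away on the matching corner.
- **Other things:** the last scene picture showed nothing else on the bench out of place, by eye.

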